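Wedge up the canvas drying rack and load it

ROBOT

A 6-joint arm with a two-finger parallel gripper is mounted at the origin on the work surface. World frame = base frame: x ahead of the robot, y to its left, z up, the work surface at z = 0. Lengths are in m, angles in rad, forces in N, time in s.
With the tool pointing down it reaches from about 0.4 to 0.825 m from the base axis. Payload 7 kg.
Tool frame: the origin (TCP) lies on the centre line of the jaws, within the pads' length; the fingertips stand arm.tip_reach ahead of it and the grasp point (between the pads) lies 5 mm behind it (arm.tip_reach is the distance from the TCP to the fingertips, in m); z points along the fingers, y is the line along which they close (so a half turn about z gives the same grasp; the last joint's range is limited). The gripper opens to 88 mm and grips with 3 to 60 N. Pads are 19 mm wide; open, the fingers measure 130 mm over their backs; the gripper's body (78 mm by 193 mm) begins 47 mm behind the grasp point.
Start: joints at [1.478, 0.359, 0.012, 0, -1.224, -0.288], TCP at [0.251, 0.627, 0.241] pointing down, gripper open.
Joint ranges: [-3.07, 3.07], [-1.43, 2.12], [-1.02, 1.25], [-3.03, 1.67], [-3.05, -0], [-3.03, 3.03]. Speed limits (rad/s): [2.39, 2.39, 3.01, 3.14, 3.14, 3.14].

INTERFACE

Orientations are given as [roll, pitch, yaw] about the fixed x, y, z axes, in that order (R = Rz(yaw) Ry(pitch) Rx(roll)).
In Python, from station import status, optics, order, arm gives the robot as it stands. The module is installed in compiled form; this text tells all that it offers.
- The arm moves only by the shell command python3 -m jog 'ROWS' [FORCE]. ROWS is JSON, a list of rows, each a list of 3 entries, a list of its own where there are three numbers: the gripper command: -1 is shut, 1 is fully open, values between are in proportion, then the shift along the tool's x, y, z in mm, then the turn about the tool's z in rad. A call has 1 to 20 rows; each row is the pose to reach, as a shift and turn from the pose commanded when the call began, along the tool's axes at that moment; what a row does not reach only later rows make up. A row lasts 1/8 s, in which the tool goes at most 62.5 mm and 10.7 degrees, less where a joint would pass 70% of its speed; a pose out of reach is approached as far as the arm can. A call with a gripper value outside its range is refused whole. The fingers move at their own pace and stop on an object; FORCE is the grip in N (left out, the last holds). Time passes only in rows, so rows that repeat a pose let the fingers close. It gives the time, the measured TCP pose, the force, the opening and the grip force at its end, in the units of the state.
- status.get_state(): the state, without advancing time (a new reading comes with each control period).
- optics.grab_frame(name): name is "side" or "top"; returns a dict with "color" (384x512x3 uint8, red, green, blue), "mtx" (3x3 intrinsics, pixels), "cam_to_world" (4x4, takes a point from camera to world coordinates). Camera axes: x right, y down, z forward; pixel columns grow to the right and rows downward; lengths in m; the calibration is good to about 2 mm. A picture is of the moment at which its call begins. There is no depth.
- order.job_done(): hands the job in; it is judged then, once.
The state is a dict: "t": time; "q": joint angles; "qd": joint speeds; "joint_efforts": joint torques, N m; "eef_pos": TCP position; "ee_rot": TCP orientation; "force": force on the tool from outside, world axes, zero at the start; "moment": the same for the moment, N m; "width": finger opening in m; "gripper_force": force on a finger pad.
Only numpy, scipy, OpenCV 4.12 (cv2) and the standard library are available. Lean on these libraries where they do the work, as an engineer would, in place of code of your own. Each camera call takes 0.05 s, during which the arm holds its last target. There are 200 camera calls.

TASK

Put the knock-down canvas rack together for drying: stand a tapered key in the mortise at each end of the stretcher, sloping side outward, and tap both down with the mallet until both end boards are drawn up tight; then, still with the mallet, knock all four dowels fully home. After that stand the mallet back on its cork mat on its head, and stand every small canvas from the crate upright in a slot of its own in the rack. Leave the sponges, spray bottle, cup and jar where they are.

Things in the scene. Friction and masses are not known exactly. Their poses are not given: they have to be found in the camera images.
- rack: Pale wooden canvas rack, fixed. Origin: footprint centre at table height; x to its back, y to its left end. Two rails along y (x = +-45 mm) and a stretcher between, all topped at 60 mm. A tenon of the stretcher (x +-19, z 30-60 mm) stands out of each end board to y = +-131 mm. Slots for canvases: x = 0, y = 48, 0, -48 mm, 30 mm wide along y, canvas thickness along y, standing on the rails.
- foot_left (a joint): Left (+y) end board, dark wood, 180 x 24 x 80 mm high, sliding on the stretcher: gap in m to its shoulder. 0 = tight (outer face at rack y = 87 mm), grows outward to 0.006; starts 0.0035 to 0.0055. 2.5 N friction. A key driven down in the mortise just outside it wedges it in, 1 mm per 5 mm of key. Reading good to a fraction of a mm if averaged.
- foot_right (a joint): The same at the right (-y) end. Mortise in each tenon, at rack x = 0: a hole straight down, 20 mm wide (x); along y from the end board's outer face (|y| = 87 mm + gap) to an end wall that slopes 1 in 5 like the key: |y| = 105.6 mm at the tenon's top (z = 60), 99.6 mm at its bottom (z = 30).
- dowel_fl (a joint): front left (nearer the robot's side, +y) divider dowel, a tight fit in its rail: how far it stands proud in m. Dark wood, 18 mm diameter, at rack (-45, +24) mm; its top is 130 mm above the table when home, higher by this value. 0 = fully home; starts at 0.012 to 0.020; about 5 N moves it down, and it stays where it is left.
- dowel_fr (a joint): front right divider dowel, a tight fit in its rail: how far it stands proud in m. Dark wood, 18 mm diameter, at rack (-45, -24) mm; its top is 130 mm above the table when home, higher by this value. 0 = fully home; starts at 0.012 to 0.020; about 5 N moves it down, and it stays where it is left.
- dowel_bl (a joint): back left divider dowel, a tight fit in its rail: how far it stands proud in m. Dark wood, 18 mm diameter, at rack (+45, +24) mm; its top is 130 mm above the table when home, higher by this value. 0 = fully home; starts at 0.012 to 0.020; about 5 N moves it down, and it stays where it is left.
- dowel_br (a joint): back right divider dowel, a tight fit in its rail: how far it stands proud in m. Dark wood, 18 mm diameter, at rack (+45, -24) mm; its top is 130 mm above the table when home, higher by this value. 0 = fully home; starts at 0.012 to 0.020; about 5 N moves it down, and it stays where it is left.
- key_1_c (a point): Centre (half-way up) of a dark tapered key, 85 mm tall, 12 mm thick (its x), upright, point down. Its -y face is flat and upright, 8.75 mm from here; its +y face slopes 1 in 5: 17.5 mm wide (y) here, 26 at the top, 6 at the tip (flat side bevelled 3 mm there). Flat face goes against the end board, slope outward: as it stands it suits the rack's left end. Home: centre 54 mm high, rack |y| = 96 mm.
- key_2_c (a point): Centre (half-way up) of a dark tapered key, 85 mm tall, 12 mm thick (its x), upright, point down. Its -y face is flat and upright, 8.75 mm from here; its +y face slopes 1 in 5: 17.5 mm wide (y) here, 26 at the top, 6 at the tip (flat side bevelled 3 mm there). Flat face goes against the end board, slope outward: as it stands it suits the rack's right end. Home: centre 54 mm high, rack |y| = 96 mm.
- key_block: Wooden block 70 x 130 x 45 mm, fixed, with sockets 37 mm deep at y = +-32 mm that hold the keys upright, in either order, their thickness along its x. Origin: centre of its underside.
- mallet: Mallet, 0.4 kg, standing on one face: cylindrical head, 50 mm diameter, 76 mm high, black rubber faces, blue band; level pale handle leaving the head at half height along -x. Origin: centre of the lower face; x away from the handle, z up.
- mallet_grip (a point): Point to grip on the mallet's handle, 46 mm along -x from the head's axis and 38 mm above its lower face. The handle is 20 mm wide (y), 26 mm high, reaches to 175 mm from the head's axis.
- mat: Cork mat 150 (x) by 130 (y) by 3 mm, fixed: the mallet's place. Origin at the centre of its underside.
- canvas_1_c (a point): Centre of a small stretched canvas (red and black painting), 100 mm (x) by 20 mm thick (y) by 110 mm tall (z), 90 g, standing on edge in a compartment of the crate; may be absent.
- canvas_2_c (a point): Centre of a small stretched canvas (blue and orange painting), 100 mm (x) by 20 mm thick (y) by 110 mm tall (z), 90 g, standing on edge in a compartment of the crate; may be absent.
- canvas_3_c (a point): Centre of a small stretched canvas (green and yellow painting), 100 mm (x) by 20 mm thick (y) by 110 mm tall (z), 90 g, standing on edge in a compartment of the crate; may be absent.
- crate: White crate with orange rim, 118 (x) x 143 (y) x 60 mm, fixed, floor 5 mm thick; compartments at y = 54, 0, -54 mm, 24.5 mm wide (y), with foam between; the canvases stand in them, tops 115 mm above the table. Origin: centre of its underside.
- spray: clear spray bottle, 40 mm diameter, 125 mm tall, a bystander: leave it alone. Origin at the centre of its underside.
- sponge_y: yellow sponge, 90 x 62 x 36 mm, in front of the rack, a bystander: leave it alone. Origin at the centre of its underside.
- sponge_p: pink sponge, 85 x 60 x 34 mm, a bystander: leave it alone. Origin at the centre of its underside.
- cup: clear plastic cup, 72 mm diameter, 85 mm tall, a bystander: leave it alone. Origin at the centre of its underside.
- jar: white jar, 76 mm diameter, 80 mm tall, a bystander: leave it alone. Origin at the centre of its underside.
Not all that is in view belongs to the job. Leave any green look-alike of the mallet alone.

How it is judged:
On the way, in this order (a step that is already met when the one before it is completed fails the run):
1. one end board is drawn up tight by tapping its key with the mallet (((value of joint foot_left below 0.0015 m and (x of key_1_c in the frame of rack between -0.008 and 0.008 m and y of key_1_c in the frame of rack between 0.088 and 0.107 m) and contact force between mallet and key_1 above 1 N) or (value of joint foot_right below 0.0015 m and (x of key_1_c in the frame of rack between -0.008 and 0.008 m and y of key_1_c in the frame of rack between -0.107 and -0.088 m) and contact force between mallet and key_1 above 1 N) or (value of joint foot_left below 0.0015 m and (x of key_2_c in the frame of rack between -0.008 and 0.008 m and y of key_2_c in the frame of rack between 0.088 and 0.107 m) and contact force between mallet and key_2 above 1 N) or (value of joint foot_right below 0.0015 m and (x of key_2_c in the frame of rack between -0.008 and 0.008 m and y of key_2_c in the frame of rack between -0.107 and -0.088 m) and contact force between mallet and key_2 above 1 N))), for 0.02 s.
2. both end boards are drawn up tight, each by its own key tapped with the mallet (value of joint each of foot_left, foot_right below 0.0015 m and (((x of key_1_c in the frame of rack between -0.008 and 0.008 m and y of key_1_c in the frame of rack between 0.088 and 0.107 m) and (x of key_2_c in the frame of rack between -0.008 and 0.008 m and y of key_2_c in the frame of rack between -0.107 and -0.088 m)) or ((x of key_2_c in the frame of rack between -0.008 and 0.008 m and y of key_2_c in the frame of rack between 0.088 and 0.107 m) and (x of key_1_c in the frame of rack between -0.008 and 0.008 m and y of key_1_c in the frame of rack between -0.107 and -0.088 m))) and (contact force between mallet and key_1 above 1 N or contact force between mallet and key_2 above 1 N)), for 0.02 s.
3. all four dowels are knocked home, the last one under the mallet (value of joint each of dowel_fl, dowel_fr, dowel_bl, dowel_br below 0.002 m and (contact force between mallet and dowel_fl above 1 N or contact force between mallet and dowel_fr above 1 N or contact force between mallet and dowel_bl above 1 N or contact force between mallet and dowel_br above 1 N)), for 0.02 s.
At the end, for the whole second after the job is handed in: End boards within 1.5 mm of tight, an upright key in each mortise, its centre below 66 mm; dowels within 2 mm of home; mallet at rest on a face, head centred over the mat; every canvas at rest upright within 11 degrees on the rails, centred within 20 mm (x) and 15 mm (y) of a slot centre (value of joint each of foot_left, foot_right below 0.0015 m and (((x of key_1_c in the frame of rack between -0.008 and 0.008 m and y of key_1_c in the frame of rack between 0.088 and 0.107 m) and height (world z) of key_1_c below 0.066 m and angle between key_1_c's own z axis and vertical below 0.25 rad) or ((x of key_2_c in the frame of rack between -0.008 and 0.008 m and y of key_2_c in the frame of rack between 0.088 and 0.107 m) and height (world z) of key_2_c below 0.066 m and angle between key_2_c's own z axis and vertical below 0.25 rad)) and (((x of key_1_c in the frame of rack between -0.008 and 0.008 m and y of key_1_c in the frame of rack between -0.107 and -0.088 m) and height (world z) of key_1_c below 0.066 m and angle between key_1_c's own z axis and vertical below 0.25 rad) or ((x of key_2_c in the frame of rack between -0.008 and 0.008 m and y of key_2_c in the frame of rack between -0.107 and -0.088 m) and height (world z) of key_2_c below 0.066 m and angle between key_2_c's own z axis and vertical below 0.25 rad)) and value of joint each of dowel_fl, dowel_fr, dowel_bl, dowel_br below 0.002 m and x of mallet in the frame of mat between -0.075 and 0.075 m and y of mallet in the frame of mat between -0.065 and 0.065 m and angle between mallet's own z axis and vertical below 0.15 rad and height (world z) of mallet below 0.008 m and linear speed of each of mallet, canvas_1, canvas_2, canvas_3 below 0.02 m/s and angle between each of canvas_1_c, canvas_2_c, canvas_3_c's own z axis and vertical below 0.2 rad and height (world z) of canvas_1_c between 0.105 and 0.122 m and x of canvas_1_c in the frame of rack between -0.02 and 0.02 m and (y of canvas_1_c in the frame of rack between 0.033 and 0.063 m or y of canvas_1_c in the frame of rack between -0.015 and 0.015 m or y of canvas_1_c in the frame of rack between -0.063 and -0.033 m) and height (world z) of canvas_2_c between 0.105 and 0.122 m and x of canvas_2_c in the frame of rack between -0.02 and 0.02 m and (y of canvas_2_c in the frame of rack between 0.033 and 0.063 m or y of canvas_2_c in the frame of rack between -0.015 and 0.015 m or y of canvas_2_c in the frame of rack between -0.063 and -0.033 m) and height (world z) of canvas_3_c between 0.105 and 0.122 m and x of canvas_3_c in the frame of rack between -0.02 and 0.02 m and (y of canvas_3_c in the frame of rack between 0.033 and 0.063 m or y of canvas_3_c in the frame of rack between -0.015 and 0.015 m or y of canvas_3_c in the frame of rack between -0.063 and -0.033 m)); the robot touches nothing.
It fails at once if a sponge, the spray bottle, the cup or the jar is shifted by more than 4 cm (distance of any of spray, sponge_y, sponge_p, cup, jar from where it was at the start of the episode above 0.04 m).
It fails at once if a key is pressed home with the gripper instead of the mallet ((contact force between the fingers and key_1 above 1 N and (x of key_1_c in the frame of rack between -0.008 and 0.008 m and y of key_1_c in the frame of rack between 0.088 and 0.107 m) and value of joint foot_left below 0.0015 m) or (contact force between the fingers and key_1 above 1 N and (x of key_1_c in the frame of rack between -0.008 and 0.008 m and y of key_1_c in the frame of rack between -0.107 and -0.088 m) and value of joint foot_right below 0.0015 m) or (contact force between the fingers and key_2 above 1 N and (x of key_2_c in the frame of rack between -0.008 and 0.008 m and y of key_2_c in the frame of rack between 0.088 and 0.107 m) and value of joint foot_left below 0.0015 m) or (contact force between the fingers and key_2 above 1 N and (x of key_2_c in the frame of rack between -0.008 and 0.008 m and y of key_2_c in the frame of rack between -0.107 and -0.088 m) and value of joint foot_right below 0.0015 m)).
It fails at once if a dowel is pushed with the arm or gripper instead of the mallet (contact force between any of the fingers, the arm and dowel_fl above 4 N or contact force between any of the fingers, the arm and dowel_fr above 4 N or contact force between any of the fingers, the arm and dowel_bl above 4 N or contact force between any of the fingers, the arm and dowel_br above 4 N).
It fails at once if a canvas is put in the rack before all the dowels are home (((horizontal distance between canvas_1_c and rack below 0.07 m and height (world z) of canvas_1_c below 0.125 m) or (horizontal distance between canvas_2_c and rack below 0.07 m and height (world z) of canvas_2_c below 0.125 m) or (horizontal distance between canvas_3_c and rack below 0.07 m and height (world z) of canvas_3_c below 0.125 m)) and value of joint any of dowel_fl, dowel_fr, dowel_bl, dowel_br above 0.004 m).
Of canvas_1, canvas_2, canvas_3 only 2 to 3 are there at a start; the rules pass over those that are not, and their reading is None.
At some moment in a run one of canvas_1, canvas_2, canvas_3 may be knocked a few centimetres aside while the robot is not near it.
It also fails if it takes over 210 s, if anything falls off the work surface, if the arm or the gripper's body presses on something with over 40 N, if the wrist force passes 120 N, or if a joint passes its speed limit or range.

## Working session

There is one attempt and no reset: what is moved stays moved. The work goes in short steps, Python scripts to look and compute and a shell command to move; the robot and the scene stay as the last step left them, time stands still between calls to the robot, and variables do not carry over. Pictures are saved under pics/ and viewed, at most 14 in all, crops included, and the job is handed in when it is done.

```bash
mkdir -p pics
python3 - <<'E'
from station import status, optics, order, arm
import cv2
s=status.get_state();print(s, arm.tip_reach)
for n in("side","top"):
    f=optics.grab_frame(n);cv2.imwrite(f"pics/{n}0.png",f["color"][:,:,::-1]);print(n,f["mtx"].tolist(),f["cam_to_world"].round(4).tolist())
E
```

```text
{'t': 0.0, 'q': array([ 1.47809898e+00,  3.59397974e-01,  1.11008583e-02, -3.16552136e-04,
       -1.22409286e+00, -2.88080738e-01]), 'qd': array([-1.04700405e-03, -2.59412088e-04,  1.40588155e-03,  1.39180717e-03,
        8.50297544e-04,  4.13829995e-05]), 'joint_efforts': array([ 5.12811657e-04, -5.82718241e+01,  2.93053436e+01,  6.99672773e+00,
        6.93808499e-03, -1.57439986e-04]), 'eef_pos': array([0.25073495, 0.62623099, 0.23963982]), 'ee_rot': array([ 3.13998013e+00, -1.67495955e-04, -3.80885749e-01]), 'force': array([ 0.422365  , -0.61974787, -0.52201166]), 'moment': array([-0.02977169,  0.05455411, -0.00245094]), 'gripper_force': 0.0, 'width': 0.08766623348209371} 0.014
side [[422.05239457135576, 0.0, 252.49361674453309], [0.0, 422.05239457135576, 194.00356918100516], [0.0, 0.0, 1.0]] [[0.9158, -0.2569, 0.3088, 0.0759], [-0.4011, -0.6235, 0.6711, -0.8957], [0.0202, -0.7384, -0.674, 1.0247], [0.0, 0.0, 0.0, 1.0]]
top [[347.88569194022404, 0.0, 251.36673910182583], [0.0, 347.88569194022404, 191.01712031721544], [0.0, 0.0, 1.0]] [[-0.0124, -0.9828, 0.1843, 0.286], [-0.9999, 0.0112, -0.0076, 0.0932], [0.0054, -0.1844, -0.9828, 1.3733], [0.0, 0.0, 0.0, 1.0]]
```

View pics/side0.png

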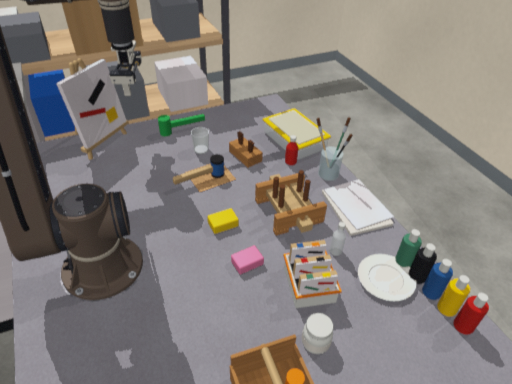

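View pics/top0.png

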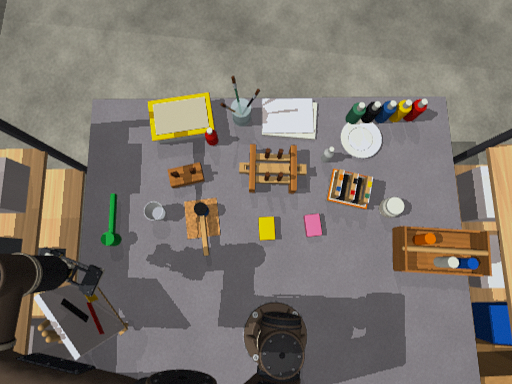

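The side view shows the rack at (290,200), the mallet at (217,165) with its handle to the left, the keys at (246,150) and the crate with three canvases at (312,275). In the top view these are at (272,168), (202,210), (186,174) and (351,188). I'll zoom in on both.

Run:
```python
import cv2
t=cv2.imread("pics/top0.png")[135:260,140:390];s=cv2.imread("pics/side0.png")[120:310,165:350]
cv2.imwrite("pics/topc.png",cv2.resize(t,None,fx=3.2,fy=3.2,interpolation=cv2.INTER_CUBIC))
cv2.imwrite("pics/sidec.png",cv2.resize(s,None,fx=3.15,fy=3.15,interpolation=cv2.INTER_CUBIC))
```

```text
(no output)
```

View pics/topc.png

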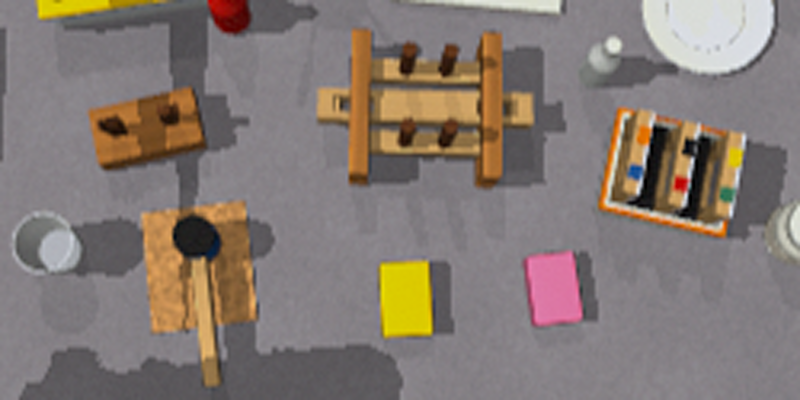

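View pics/sidec.png

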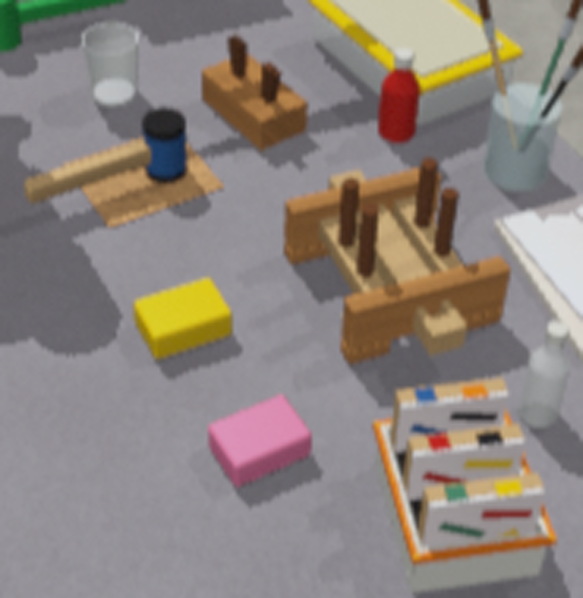

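The crops show all three canvases in the crate, in order from +y: blue/orange, red/black, green/yellow. The mallet is black and blue, with a pale handle. The two keys stand in the block and the dowels stand proud. Next I'll measure these with masks and check which way the keys taper.

```bash
cat > lib.py <<'E'
import cv2,numpy as np
from station import status, optics
def grab(n,save=None):
    f=optics.grab_frame(n)
    if save: cv2.imwrite(f"pics/{save}.png",f["color"][:,:,::-1])
    f["hsv"]=cv2.cvtColor(f["color"],cv2.COLOR_RGB2HSV);return f
def ray(f,uv):
    d=np.linalg.inv(f["mtx"])@np.r_[uv,1.];T=f["cam_to_world"];d=T[:3,:3]@d
    return T[:3,3],d/np.linalg.norm(d)
def onz(f,uv,z):
    o,d=ray(f,uv);return o+d*(z-o[2])/d[2]
def tri(f,uv,g,ab):
    A=np.zeros((3,3));b=np.zeros(3);R=[ray(f,uv),ray(g,ab)]
    for o,d in R:
        P=np.eye(3)-np.outer(d,d);A+=P;b+=P@o
    p=np.linalg.solve(A,b);return p,sum(np.linalg.norm((np.eye(3)-np.outer(d,d))@(p-o)) for o,d in R)
def proj(f,p):
    T=np.linalg.inv(f["cam_to_world"]);c=f["mtx"]@(T[:3,:3]@np.asarray(p,float)+T[:3,3]);return c[:2]/c[2]
def comps(m,lo,box,mn=8):
    x0,y0,x1,y1=box;k=np.zeros_like(m);k[y0:y1,x0:x1]=m[y0:y1,x0:x1]
    n,l,st,c=cv2.connectedComponentsWithStats(k,connectivity=8)
    return [(st[i].tolist(),c[i].round(2)) for i in range(1,n) if st[i][4]>=mn]
E
python3 - <<'E'
from lib import *
T=grab("top","t1");S=grab("side","s1")
np.savez("cal.npz",tm=T["mtx"],tc=T["cam_to_world"],sm=S["mtx"],sc=S["cam_to_world"])
for n,f,bx in(("top",T,(140,135,390,260)),("side",S,(165,120,350,310))):
    h=f["hsv"]
    for nm,lo,hi in(("brown",(3,70,20),(16,255,105)),("orange",(7,110,90),(16,255,255)),("blue",(105,100,25),(125,255,255)),("black",(0,0,0),(179,255,38)),("yel",(24,150,100),(32,255,255))):
        print(n,nm);[print("  ",*c) for c in comps(cv2.inRange(h,lo,hi),0,bx)]
a=T["color"][160:190,162:210];b=S["color"][125:170,225:270]
im=np.zeros((600,800,3),np.uint8);a=cv2.resize(a,None,fx=8,fy=8,interpolation=cv2.INTER_CUBIC);b=cv2.resize(b,None,fx=8,fy=8,interpolation=cv2.INTER_CUBIC)
im[:240,:384]=a;im[:360,400:760]=b
cv2.imwrite("pics/keys.png",im[:370,:,::-1])
E
```

```text
top brown
   [265, 148, 5, 10, 40] [267.  152.9]
   [277, 149, 6, 10, 44] [279.68 153.55]
   [289, 148, 2, 11, 14] [289.71 152.79]
   [201, 167, 2, 8, 9] [201.44 170.56]
   [189, 168, 7, 7, 40] [192.05 170.55]
   [171, 171, 9, 7, 40] [175.02 174.2 ]
   [265, 172, 5, 9, 35] [266.71 176.06]
   [277, 173, 7, 8, 42] [279.55 176.36]
   [288, 174, 3, 7, 9] [289.67 176.44]
   [172, 177, 33, 11, 83] [188.29 183.11]
   [346, 178, 3, 8, 9] [346.78 181.44]
   [289, 184, 7, 10, 23] [291.26 190.22]
   [249, 190, 6, 3, 14] [252.   190.79]
   [205, 213, 5, 5, 8] [207.5  215.38]
top orange
   [248, 144, 8, 48, 287] [251.99 166.79]
   [289, 145, 8, 49, 327] [292.89 168.72]
   [266, 149, 4, 3, 10] [267.5 149.8]
   [279, 149, 4, 3, 11] [280.36 150.09]
   [168, 162, 36, 25, 526] [185.32 174.23]
   [327, 169, 41, 40, 143] [340.52 193.97]
   [345, 171, 8, 4, 10] [348.5 172.3]
   [265, 172, 5, 4, 15] [267.13 173.53]
   [278, 172, 5, 4, 14] [280.36 173.29]
   [339, 174, 5, 7, 27] [340.74 176.78]
   [359, 174, 8, 4, 13] [362.54 175.46]
   [349, 191, 5, 5, 10] [350.8 193.6]
   [185, 198, 35, 41, 909] [201.65 
[... 1074 characters left out ...]
09.2  181.01]
   [301, 176, 4, 16, 19] [302.42 184.16]
   [306, 180, 4, 3, 11] [307.36 181.09]
   [273, 202, 54, 33, 879] [298.41 216.49]
   [312, 242, 8, 4, 25] [315.36 243.56]
   [283, 255, 59, 44, 250] [308.02 286.2 ]
   [331, 265, 2, 6, 8] [331.5  267.62]
side blue
   [211, 162, 13, 15, 139] [217.37 169.25]
   [297, 244, 6, 3, 16] [299.5 245. ]
side black
   [211, 160, 12, 4, 28] [216.86 161.75]
side yel
   [263, 120, 27, 22, 136] [277.42 129.79]
   [308, 120, 10, 8, 20] [312.95 123.1 ]
   [323, 131, 8, 9, 40] [325.73 135.3 ]
   [297, 137, 25, 12, 106] [309.04 142.49]
   [208, 209, 30, 24, 505] [222.53 220.43]
   [313, 267, 14, 1, 14] [319.5 267. ]
   [322, 273, 9, 4, 29] [325.52 274.28]
```

View pics/keys.png

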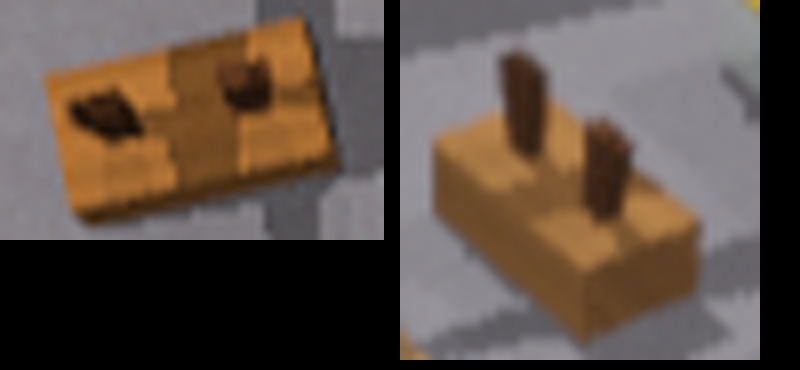

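The left key's top overhangs to the left (+y) and the right key's to the right, so each key already suits its own end. Now positions.

```bash
cat > m.py <<'E'
from lib import *
T=dict(color=cv2.imread("pics/t1.png")[:,:,::-1].copy());S=dict(color=cv2.imread("pics/s1.png")[:,:,::-1].copy())
c=np.load("cal.npz");T.update(mtx=c["tm"],cam_to_world=c["tc"]);S.update(mtx=c["sm"],cam_to_world=c["sc"])
for f in(T,S): f["hsv"]=cv2.cvtColor(f["color"],cv2.COLOR_RGB2HSV)
def blob(f,lo,hi,box,n=1):
    x0,y0,x1,y1=box;m=cv2.inRange(f["hsv"][y0:y1,x0:x1],lo,hi);k,l,st,ce=cv2.connectedComponentsWithStats(m)
    o=sorted(range(1,k),key=lambda i:-st[i][4])[:n];return [(ce[i]+[x0,y0],st[i].tolist()) for i in o]
E
python3 - <<'E'
from m import *
r=lambda a:np.asarray(a).round(4).tolist()
tp={"fl":(266.8,175.3),"fr":(279.75,175.6),"bl":(267.1,152.3),"br":(279.8,152.9)}
sd={"fl":(275.33,187.86),"fr":(281.16,196.82),"bl":(299.88,181.32),"br":(306,190)}
L={"fl":(-.045,.024),"fr":(-.045,-.024),"bl":(.045,.024),"br":(.045,-.024)}
W=[]
for k in tp:
    p,e=tri(T,tp[k],S,sd[k]);W.append(p);print(k,r(p),round(e,4))
W=np.array(W)[:,:2];Lc=np.array([L[k] for k in tp]);c=W.mean(0);d=W-c
yaw=np.arctan2((Lc[:,0]*d[:,1]-Lc[:,1]*d[:,0]).sum(),(Lc*d).sum());print("rack",r(c),r(yaw),"scale",np.linalg.norm(d)/np.linalg.norm(Lc))
for n,bx,sb in(("L",(248,144,257,192),(256,171,303,203)),("R",(288,144,297,194),(273,202,327,236))):
    b=cv2.inRange(T["hsv"][bx[1]:bx[3],bx[0]:bx[2]],(7,110,90),(16,255,255));ys,xs=np.nonzero(b);print("board",n,r(onz(T,(xs.mean()+bx[0],ys.mean()+bx[1]),.08)),np.polyfit(ys,xs,1)[0])
for n,a,b in(("keyL",(175.0,174.2),(240.07,137.88)),("keyR",(192.05,170.55),(250.2,146.25))):print(n,[r(x) for x in tri(T,a,S,b)])
b=cv2.inRange(T["hsv"][160:190,162:210],(7,110,60),(16,255,255));rc=cv2.minAreaRect(np.argwhere(b)[:,::-1].astype(np.float32)+[162,160]);print("block",rc);
print([r(onz(T,q,.045)) for q in cv2.boxPoints(rc)])
print("mallet",r(onz(T,(200.34,208.46),.079)),[r(x) for x in tri(T,(200.34,208.46),S,(216.86,161.75))])
for n,f,bx in(("t",T,(195,214,212,258)),("s",S,(172,160,216,186))):
    b=cv2.inRange(f["hsv"][bx[1]:bx[3],bx[0]:bx[2]],(14,40,100),(24,150,255));l=cv2.connectedComponentsWithStats(b);i=1+l[2][1:,4].argmax();ys,xs=np.nonzero(l[1]==i);print(n,l[2][i]+[bx[0],bx[1],0,0,0],xs.mean()+bx[0],ys.mean()+bx[1],cv2.fitLine(np.c_[xs,ys].astype(np.float32),cv2.DIST_HUBER,0,.01,.01)[:,0].round(3))
print("mat", cv2.minAreaRect(np.argwhere(cv2.inRange(T["hsv"][196:242,183:222],(7,100,90),(18,255,255)))[:,::-1].astype(np.float32)+[183,196]))
for n,lo,hi in(("blue",(100,90,60),(125,255,255)),("orange",(8,170,190),(15,255,255)),("red",(0,180,120),(4,255,255)),("green",(55,70,40),(90,255,255)),("yellow",(22,150,140),(32,255,255))):
    print(n,[(c.round(2).tolist(),s) for c,s in blob(T,lo,hi,(325,165,375,212),3)],[(c.round(2).tolist(),s) for c,s in blob(S,lo,hi,(283,240,342,300),3)])
m=cv2.inRange(T["hsv"][165:212,325:375],(7,150,150),(15,255,255));print("rim",cv2.minAreaRect(np.argwhere(m)[:,::-1].astype(np.float32)+[325,165]))
E
```

```text
fl [0.5834, 0.0249, 0.0987] 0.0023
fr [0.5809, -0.0235, 0.1006] 0.0028
bl [0.6733, 0.0219, 0.1002] 0.0012
br [0.6699, -0.0262, 0.1019] 0.0011
rack [0.6269, -0.0007] -0.0386 scale 0.9972104710113393
board L [0.622, 0.0797, 0.08] -0.02943384730029459
board R [0.6136, -0.0769, 0.08] -0.01539579196694601
keyL [[0.6004, 0.3763, 0.0672], 0.0005]
keyR [[0.6149, 0.3109, 0.0666], 0.0018]Traceback (most recent call last):
  File "<stdin>", line 14, in <module>
cv2.error: OpenCV(4.12.0) /io/opencv/modules/imgproc/src/convhull.cpp:143: error: (-215:Assertion failed) total >= 0 && (depth == CV_32F || depth == CV_32S) in function 'convexHull'
```

Run:
```python
from m import *
r=lambda a:np.asarray(a).round(4).tolist()
def rect(f,lo,hi,bx):
    b=cv2.inRange(f["hsv"][bx[1]:bx[3],bx[0]:bx[2]],lo,hi);return cv2.minAreaRect((np.argwhere(b)[:,::-1]+[bx[0],bx[1]]).astype(np.float32))
rc=rect(T,(7,110,60),(16,255,255),(165,160,206,190));print("block",rc,[r(onz(T,q,.045)) for q in cv2.boxPoints(rc)])
print("mallet",r(onz(T,(200.34,208.46),.079)),[r(x) for x in tri(T,(200.34,208.46),S,(216.86,161.75))],[r(x) for x in tri(T,(202,209.5),S,(217.37,169.25))])
for n,f,bx in(("t",T,(195,214,212,258)),("s",S,(172,160,216,186))):
    b=cv2.inRange(f["hsv"][bx[1]:bx[3],bx[0]:bx[2]],(14,40,100),(24,150,255));l=cv2.connectedComponentsWithStats(b);i=1+l[2][1:,4].argmax();ys,xs=np.nonzero(l[1]==i);print(n,l[2][i]+[bx[0],bx[1],0,0,0],xs.mean()+bx[0],ys.mean()+bx[1],cv2.fitLine(np.c_[xs,ys].astype(np.float32),cv2.DIST_HUBER,0,.01,.01)[:,0].round(3))
rc=rect(T,(7,100,90),(18,255,255),(183,196,222,242));print("mat",rc[2],r(onz(T,rc[0],.003)))
for n,lo,hi in(("blue",(100,90,60),(125,255,255)),("orange",(8,170,190),(15,255,255)),("red",(0,180,120),(4,255,255)),("green",(55,70,40),(90,255,255)),("yellow",(22,150,140),(32,255,255))):
    print(n,[(c.round(2).tolist(),s) for c,s in blob(T,lo,hi,(325,165,375,212),3)],[(c.round(2).tolist(),s) for c,s in blob(S,lo,hi,(283,240,342,300),3)])
rc=rect(T,(7,170,150),(15,255,255),(325,165,375,212));print("rim",rc,[r(onz(T,q,.06)) for q in cv2.boxPoints(rc)])
h=T["hsv"]
for v in range(212,258,6): print(v,[tuple(h[v,u].tolist()) for u in range(199,210,2)])
```

```text
block ((185.23031616210938, 174.83145141601562), (19.712682723999023, 33.80387878417969), 77.00537872314453) [[0.6267, 0.4149, 0.045], [0.6562, 0.2861, 0.045], [0.5784, 0.2677, 0.045], [0.5496, 0.3952, 0.045]]
mallet [0.4644, 0.2753, 0.079] [[0.4673, 0.2781, 0.0587], 0.0003] [[0.4677, 0.2764, 0.0243], 0.0002]
t [195 214  17  42 375] 202.97066666666666 230.97066666666666 [ 0.118  0.993  8.078 19.432]
s [173 164  43  22 576] 197.26388888888889 176.38541666666666 [ 0.998 -0.058 22.602 16.778]
mat 84.2894058227539 [0.4283, 0.2791, 0.003]
blue [([338.33, 188.33], [11, 22, 5, 4, 15])] [([299.72, 244.83], [14, 3, 6, 4, 18]), ([298.25, 255.75], [13, 15, 6, 2, 8])]
orange [([340.72, 176.72], [14, 9, 4, 6, 18]), ([328.93, 191.67], [3, 20, 3, 14, 15]), ([333.12, 171.62], [7, 4, 4, 7, 8])] [([286.0, 261.5], [1, 16, 5, 12, 14]), ([294.67, 291.33], [11, 48, 3, 7, 9]), ([291.0, 278.75], [7, 36, 3, 7, 8])]
red [([352.1, 192.2], [26, 26, 3, 4, 10])] [([303.86, 259.93], [19, 19, 5, 3, 14])]
green [([366.88, 195.29], [40, 29, 5, 4, 17])] [([309.19, 276.06], [24, 35, 6, 3, 16]), ([311.0, 287.82], [23, 4
[... 438 characters left out ...]
 122)]
218 [(16, 145, 114), (18, 133, 194), (18, 129, 195), (16, 149, 115), (15, 148, 136), (16, 152, 109)]
224 [(15, 146, 183), (18, 132, 209), (17, 131, 213), (17, 131, 84), (15, 148, 184), (16, 153, 115)]
230 [(15, 151, 187), (21, 117, 209), (17, 129, 213), (18, 132, 178), (16, 147, 182), (15, 151, 118)]
236 [(16, 155, 199), (18, 134, 148), (17, 130, 216), (18, 129, 209), (15, 116, 99), (12, 71, 158)]
242 [(150, 8, 134), (156, 9, 136), (18, 131, 222), (17, 130, 219), (15, 105, 80), (135, 12, 131)]
248 [(150, 11, 117), (145, 13, 115), (18, 137, 147), (18, 129, 148), (17, 136, 131), (135, 12, 85)]
254 [(150, 3, 89), (165, 11, 93), (14, 88, 84), (18, 132, 154), (19, 138, 146), (175, 21, 73)]
```

```bash
cat > go.py <<'E'
import sys;from lib import *
# go.py x y z yaw : shift (mm) and turn from measured TCP pose
def go(x,y,z,yaw):
    s=status.get_state();p=s["eef_pos"];w=s["ee_rot"][2];d=(np.array([x,y,z])-p)*1000
    t=-(yaw-w);t=(t+np.pi)%(2*np.pi)-np.pi
    print("t%.1f"%s["t"],"shift",np.round([d[0]*np.cos(w)+d[1]*np.sin(w),d[0]*np.sin(w)-d[1]*np.cos(w),-d[2]],1).tolist(),"turn",round(t,3),"q6",s["q"][5].round(2))
if __name__=="__main__": go(*map(float,sys.argv[1:5]))
E
python3 - <<'E'
from m import *
r=lambda a:np.asarray(a).round(4).tolist()
a,b=onz(T,(202.3,230),.054),onz(T,(205.3,253),.054);d=a-b;print("handle",r(a),r(b),"yaw",np.arctan2(d[1],d[0]))
for n,p,q in(("blue",(338.33,188.33),(299.72,244.83)),("orange",(340.72,176.72),(315.4,243.6)),("red",(352.1,192.2),(303.86,259.93)),("green",(366.88,195.29),(309.19,276.06)),("yellow",(369.16,183.8),(325.63,274.2))):
    print(n,[r(x) for x in tri(T,p,S,q)])
b=blob(S,(0,0,0),(179,90,60),(318,255,334,264),1);print(b, [r(x) for x in tri(T,(354.8,180.3),S,b[0][0])])
E
python3 go.py 0.6007 0.3748 0.15 -1.35
```

```text
handle [0.3857, 0.2702, 0.054] [0.3001, 0.2578, 0.054] yaw 0.1430986652824623
blue [[0.529, -0.2375, 0.1163], 0.0019]
orange [[0.5733, -0.2495, 0.1146], 0.002]
red [[0.5146, -0.2882, 0.114], 0.0023]
green [[0.5018, -0.3416, 0.1144], 0.0012]
yellow [[0.545, -0.3533, 0.1144], 0.0016]
[(array([320. , 258.5]), [0, 3, 5, 2, 10])] [[0.5588, -0.301, 0.1139], 0.0011]
t0.2 shift [418.3, 103.5, 90.0] turn 0.969 q6 -0.29
```

```bash
python3 -m jog '[[-0.1,[418,103,80],0.969],[-0.1,[418,103,80],0.969],[-0.1,[418,103,80],0.969],[-0.1,[418,103,80],0.969],[-0.1,[418,103,80],0.969],[-0.1,[418,103,80],0.969],[-0.1,[418,103,80],0.969],[-0.1,[418,103,80],0.969],[-0.1,[418,103,80],0.969],[-0.1,[418,103,80],0.969],[-0.1,[418,103,80],0.969]]' 20; python3 go.py 0.6007 0.3748 0.080 -1.35
```

```text
t: 1.58
eef_pos: [0.5999, 0.3768, 0.1611]
ee_rot: [-3.141, 0.0, -1.348]
force: [-0.8, 0.1, 0.4]
width: 0.0395
gripper_force: 0.0
t1.6 shift [2.1, -0.3, 81.1] turn 0.002 q6 -0.61
```

```bash
python3 -m jog '[[-0.1,[2,0,50],0],[-0.1,[2,0,81],0],[-0.1,[2,0,81],0],[-1,[2,0,81],0],[-1,[2,0,81],0],[-1,[2,0,81],0],[-1,[2,0,81],0],[-1,[2,0,81],0]]' 25; python3 -m jog '[[-1,[0,0,-20],0],[-1,[0,0,-60],0],[-1,[0,0,-100],0],[-1,[0,0,-100],0]]'
python3 - <<'E'
from lib import *
from go import go
# target key centre in rack frame -> TCP xy (key held centred)
yaw=-0.036;c=np.array([.6269,-.0007]);R=np.array([[np.cos(yaw),-np.sin(yaw)],[np.sin(yaw),np.cos(yaw)]])
for s in(1,-1):
    p=c+R@[0,s*.1015];print(p); go(*p,.18,-np.pi/2+yaw)
grab("top","t2");grab("side","s2")
E
```

```text
t: 2.58
eef_pos: [0.6016, 0.3741, 0.0806]
ee_rot: [-3.14, 0.001, -1.35]
force: [-0.5, 1.0, 5.0]
width: 0.0118
gripper_force: 25.0
t: 3.08
eef_pos: [0.6027, 0.3746, 0.1851]
ee_rot: [-3.135, 0.003, -1.349]
force: [-0.4, 0.9, -0.9]
width: 0.0119
gripper_force: 25.0
[0.63055321 0.10073424]
t3.1 shift [273.3, 32.9, 5.1] turn 0.257 q6 -0.61
[ 0.62324679 -0.10213424]
t3.1 shift [469.6, 84.6, 5.1] turn 0.257 q6 -0.61
```

```bash
python3 -m jog '[[-1,[60,8,0],0.06],[-1,[120,15,0],0.12],[-1,[180,22,5],0.18],[-1,[240,29,15],0.257],[-1,[273,33,20],0.257],[-1,[273,33,22],0.257],[-1,[273,33,22],0.257],[-1,[273,33,22],0.257]]'
python3 - <<'E'
from lib import *
T=grab("top","t3");S=grab("side","s3")
a=T["color"][145:195,235:310];b=S["color"][160:250,245:335]
im=np.zeros((540,790,3),np.uint8);im[:250,:375]=cv2.resize(a,None,fx=5,fy=5,interpolation=cv2.INTER_CUBIC);im[:540,:][:, -400:][:400,:400]=cv2.resize(b,(400,400),interpolation=cv2.INTER_CUBIC)
cv2.imwrite("pics/hov.png",im[:410,:,::-1])
E
```

```text
t: 4.18
eef_pos: [0.6286, 0.1011, 0.1574]
ee_rot: [3.141, -0.0, -1.606]
force: [0.2, 0.0, -0.2]
width: 0.0121
gripper_force: 25.0
```

View pics/hov.png

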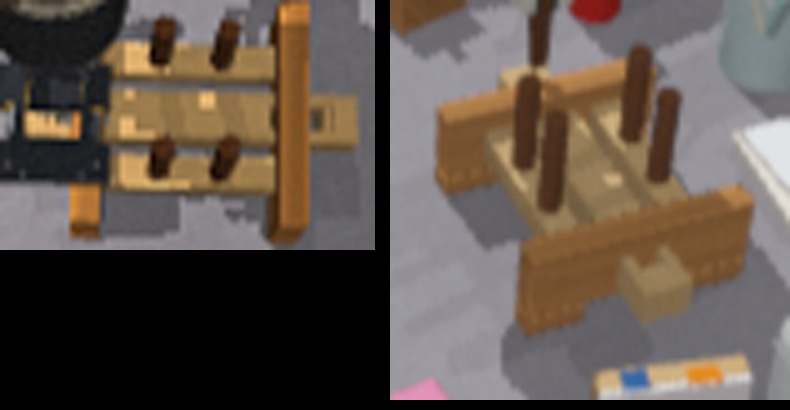

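The side view shows the held key above the left tenon (crop (540,35)), tip near (538,65). In the top view the arm hides the left end, but the right mortise shows at (320,118). I'll check both against the fitted rack pose.

Run:
```python
from m import *
T["hsv"];S3=dict(S);S3["color"]=cv2.imread("pics/s3.png")[:,:,::-1].copy();S3["hsv"]=cv2.cvtColor(S3["color"],cv2.COLOR_RGB2HSV)
yaw=-0.036;c=np.array([.6269,-.0007]);R=np.array([[np.cos(yaw),-np.sin(yaw)],[np.sin(yaw),np.cos(yaw)]])
W=lambda x,y,z:np.r_[c+R@[x,y],z]
for s in(1,-1):
  print("mortise pred T",[proj(T,W(x,s*y,.06)).round(1).tolist() for x in(-.01,.01) for y in(.091,.1056)],"tenon corners T",[proj(T,W(x,s*.131,.06)).round(1).tolist() for x in(-.019,.019)],"S",[proj(S,W(x,s*.131,.06)).round(1).tolist() for x in(-.019,.019)])
g=T["hsv"][:,:,2]
for u0 in(236,290):
  print(u0);[print(v,g[v,u0:u0+22].tolist()) for v in range(160,177)]
# held key in side view
p=np.array([.6286,.1011,.1574]);print("key axis pred S",[proj(S,p-[0,0,d]).round(1).tolist() for d in(.02,.045,.0726)])
m=cv2.inRange(S3["hsv"][155:182,268:288],(3,70,15),(16,255,110))
for v in range(0,27): 
    xs=np.nonzero(m[v])[0]; 
    if len(xs):print(v+155,xs.min()+268,xs.max()+268,len(xs))
```

```text
mortise pred T [[249.2, 168.8], [245.4, 168.7], [249.3, 163.8], [245.5, 163.7]] tenon corners T [[238.8, 170.8], [239.1, 161.4]] S [[269.4, 175.6], [279.1, 173.2]]
mortise pred T [[295.9, 169.9], [299.7, 170.0], [295.9, 165.0], [299.7, 165.1]] tenon corners T [[306.2, 172.4], [306.2, 163.0]] S [[302.4, 225.8], [313.1, 222.8]]
236
160 [130, 135, 132, 133, 137, 137, 136, 135, 137, 137, 134, 136, 134, 125, 194, 183, 166, 161, 159, 123, 72, 78]
161 [127, 135, 137, 136, 137, 136, 140, 139, 139, 136, 134, 136, 143, 139, 193, 180, 166, 159, 157, 104, 81, 81]
162 [127, 135, 136, 156, 171, 174, 174, 171, 172, 170, 158, 160, 160, 158, 195, 180, 166, 160, 156, 110, 96, 97]
163 [132, 136, 139, 176, 203, 204, 201, 204, 204, 203, 196, 198, 195, 165, 193, 181, 167, 160, 159, 117, 124, 129]
164 [135, 136, 136, 177, 205, 201, 204, 201, 170, 171, 168, 183, 178, 157, 195, 178, 167, 161, 158, 112, 133, 143]
165 [135, 137, 138, 176, 207, 206, 205, 201, 128, 171, 108, 121, 120, 138, 197, 181, 167, 161, 159, 99, 110, 142]
166 [137, 135, 137, 173, 206, 207, 206, 200, 131, 210, 89, 82, 89, 127, 199, 179, 165
[... 2674 characters left out ...]
60, 154, 169, 167, 166, 82, 85, 86, 84, 83, 89, 90, 93, 107, 104, 94, 91, 92, 92, 92]
175 [75, 127, 123, 119, 145, 148, 167, 78, 85, 86, 85, 85, 84, 87, 89, 89, 97, 91, 92, 90, 94, 92]
176 [62, 129, 127, 115, 110, 120, 171, 88, 83, 84, 84, 84, 87, 85, 89, 85, 95, 96, 94, 98, 119, 117]
key axis pred S [[278.5, 162.2], [278.0, 167.9], [277.5, 174.1]]
155 279 281 3
156 279 281 3
157 279 281 3
158 279 281 3
159 279 281 3
160 279 281 3
161 279 281 3
162 278 280 3
163 278 280 3
164 277 280 4
165 277 280 4
166 277 280 4
167 277 280 4
168 277 279 3
169 277 279 3
170 277 279 3
171 277 279 3
172 277 279 3
173 277 279 3
174 277 279 3
177 275 277 3
178 274 278 5
179 274 278 5
180 274 278 5
181 274 278 5
```

```bash
python3 -m jog '[[-1,[0,-1,20],0],[-1,[0,-1,35],0],[-1,[0,-1,40],0],[-1,[0.5,-1,44],0],[-1,[1,-1,48],0],[-1,[1,-1,48],0]]'
python3 - <<'E'
from lib import *
T=grab("top","t4");S=grab("side","s4")
E
```

```text
t: 5.03
eef_pos: [0.6301, 0.0994, 0.1097]
ee_rot: [-3.141, 0.001, -1.607]
force: [0.4, 2.4, -1.0]
width: 0.0121
gripper_force: 25.0
```

```bash
python3 -m jog '[[-1,[0.5,0,4],0],[-1,[1,0,7],0],[-1,[1.5,0,10],0],[-1,[1.5,0,10],0]]' ; python3 -m jog '[[-0.6,[0,0,0],0],[-0.5,[0,0,0],0],[-0.5,[0,0,0],0]]'; python3 -m jog '[[-0.4,[0,0,-30],0],[-0.4,[0,0,-90],0],[-0.4,[-60,0,-100],0],[-0.4,[-120,0,-100],0],[-0.4,[-180,0,-100],-0.1],[-0.4,[-230,0,-95],-0.25],[-0.4,[-230,0,-95],-0.25]]'
python3 - <<'E'
from lib import *
from go import go
T=grab("top","t5");S=grab("side","s5")
a=T["color"][150:190,232:312];b=S["color"][150:240,245:335]
im=np.zeros((400,800,3),np.uint8);im[:200,:400]=cv2.resize(a,None,fx=5,fy=5,interpolation=cv2.INTER_CUBIC);im[:,400:]=cv2.resize(b,(400,400),interpolation=cv2.INTER_CUBIC)
cv2.imwrite("pics/k1.png",im[:,:,::-1]);go(.6147,.3124,.15,-1.35)
E
```

```text
t: 5.62
eef_pos: [0.6294, 0.0975, 0.0991]
ee_rot: [3.141, -0.0, -1.607]
force: [0.7, 1.6, -1.1]
width: 0.0118
gripper_force: 25.0
t: 6.0
eef_pos: [0.6295, 0.0973, 0.0995]
ee_rot: [3.141, -0.0, -1.607]
force: [-1.1, -0.3, 0.7]
width: 0.0218
gripper_force: 0.0
t: 6.88
eef_pos: [0.6372, 0.3308, 0.1931]
ee_rot: [3.14, -0.0, -1.352]
force: [-0.2, -1.0, 0.7]
width: 0.0259
gripper_force: 0.0
t7.0 shift [10.1, 25.6, 44.0] turn -0.007 q6 -0.53
```

View pics/k1.png

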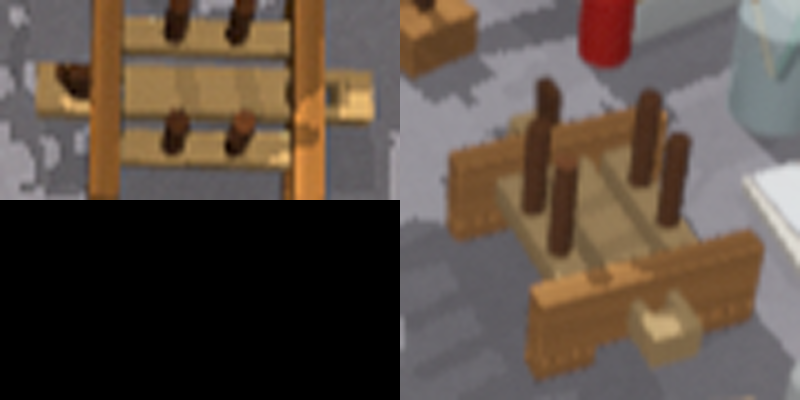

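The left key stands upright in its mortise (top crop (73,82), side crop (547,95)). Now the right key.

```bash
python3 -m jog '[[-0.1,[10,26,40],0],[-0.1,[10,26,60],0],[-0.1,[10,26,90],0],[-0.1,[10,26,112],0],[-0.1,[10,26,112],0],[-1,[10,26,112],0],[-1,[10,26,112],0],[-1,[10,26,112],0],[-1,[10,26,112],0],[-1,[10,26,112],0]]' 25; python3 -m jog '[[-1,[0,0,-20],0],[-1,[0,0,-60],0],[-1,[0,0,-100],0],[-1,[0,0,-100],0]]'
python3 - <<'E'
from lib import *
from go import go
go(.6223,-.1022,.170,-1.607)
E
```

```text
t: 8.22
eef_pos: [0.6149, 0.3124, 0.0832]
ee_rot: [-3.141, 0.0, -1.356]
force: [-0.8, 0.1, 3.7]
width: 0.0121
gripper_force: 25.0
t: 8.72
eef_pos: [0.6162, 0.3132, 0.1866]
ee_rot: [-3.136, 0.003, -1.356]
force: [-0.4, -0.3, -1.1]
width: 0.0118
gripper_force: 25.0
t8.7 shift [407.2, 82.5, 16.6] turn 0.251 q6 -0.54
```

```bash
python3 -m jog '[[-1,[0,0,-60],0],[-1,[40,8,-75],0.05],[-1,[100,20,-75],0.1],[-1,[160,32,-75],0.16],[-1,[220,44,-75],0.22],[-1,[280,57,-75],0.251],[-1,[340,69,-75],0.251],[-1,[400,81,-70],0.251],[-1,[407,82,-40],0.251],[-1,[407,82,10],0.251],[-1,[407,82,22],0.251],[-1,[407,82,22],0.251]]'
python3 - <<'E'
from lib import *
from go import go
go(.6223,-.1022,.150,-1.607)
T=grab("top","t6");S=grab("side","s6");p=status.get_state()["eef_pos"]
print([proj(S,p-[0,0,d]).round(1).tolist() for d in(.03,.045,.0752)])
m=cv2.inRange(S["hsv"][190:240,290:325],(3,70,15),(16,255,110))
for v in range(50):
    xs=np.nonzero(m[v])[0]+290
    if len(xs):print(v+190,xs.tolist())
E
```

```text
t: 10.22
eef_pos: [0.6208, -0.1029, 0.1602]
ee_rot: [3.14, -0.001, -1.607]
force: [0.1, 0.2, 0.5]
width: 0.012
gripper_force: 25.0
t10.2 shift [-0.8, -1.4, 10.2] turn -0.0 q6 -0.18
[[305.7, 201.8], [305.2, 205.3], [304.2, 212.2]]
190 [297]
191 [292, 293, 298, 308]
192 [307, 308, 309]
193 [307, 308, 309]
194 [307, 308, 309]
195 [307, 308, 309, 310]
196 [307, 308, 309, 310]
197 [307, 308, 309, 310]
198 [306, 307, 308, 309, 310]
199 [306, 307, 308, 309]
200 [306, 307, 308, 309]
201 [305, 306, 307, 308, 309]
202 [303, 304, 305, 306, 307, 308, 309]
203 [303, 304, 305, 306, 307, 308]
204 [303, 304, 305, 306, 307, 308]
205 [303, 304, 305, 306, 307, 308]
206 [303, 304, 305, 306, 307]
207 [303, 304, 305, 306, 307]
208 [303, 304, 305, 306, 307]
209 [303, 304, 305, 306, 307]
210 [303, 304, 305, 306]
211 [302, 303, 304, 305, 306]
212 [302, 303, 304, 305, 306]
213 [302, 303, 304, 305, 306]
222 [321]
223 [317, 318]
224 [314]
227 [290]
```

```bash
python3 -m jog '[[-1,[0,-1.4,20],0],[-1,[0,-1.4,35],0],[-1,[0,-1.4,42],0],[-1,[-1,-1.4,48],0],[-1,[-1.5,-1.4,52],0],[-1,[-2.5,-1.4,57],0],[-1,[-2.5,-1.4,57],0],[-1,[-2.5,-1.4,57],0]]' ; python3 -m jog '[[-0.6,[0,0,0],0],[-0.5,[0,0,0],0],[-0.5,[0,0,0],0]]'; python3 -m jog '[[-0.4,[0,0,-30],0],[-0.4,[0,0,-90],0],[-0.4,[0,0,-120],0],[-0.4,[0,0,-120],0]]'; python3 go.py 0.423 0.271 0.2 0.11
```

```text
t: 11.32
eef_pos: [0.624, -0.0997, 0.1046]
ee_rot: [-3.138, 0.001, -1.607]
force: [1.4, 6.5, 2.0]
width: 0.0116
gripper_force: 25.0
t: 11.7
eef_pos: [0.6222, -0.1009, 0.1034]
ee_rot: [3.141, -0.0, -1.608]
force: [-0.5, 0.3, -0.6]
width: 0.0215
gripper_force: 0.0
t: 12.2
eef_pos: [0.6238, -0.1008, 0.2268]
ee_rot: [-3.136, 0.0, -1.608]
force: [-0.8, -0.6, -0.4]
width: 0.0264
gripper_force: 0.0
t12.2 shift [-364.1, 214.4, 26.8] turn -1.718 q6 -0.19
```

```bash
python3 -m jog '[[0.36,[-364,214,-5],-1.718],[0.36,[-364,214,-5],-1.718],[0.36,[-364,214,-5],-1.718],[0.36,[-364,214,-5],-1.718],[0.36,[-364,214,-5],-1.718],[0.36,[-364,214,-5],-1.718],[0.36,[-364,214,20],-1.718],[0.36,[-364,214,60],-1.718],[0.36,[-364,214,80],-1.718],[0.36,[-364,214,80],-1.718],[0.36,[-364,214,80],-1.718]]'
python3 - <<'E'
from lib import *
from go import go
go(.4203,.2715,.036,.11)
T=grab("top","t7");S=grab("side","s7")
a=T["color"][140:200,232:312];b=S["color"][120:240,180:330]
im=np.zeros((480,800,3),np.uint8);im[:240,:320]=cv2.resize(a,None,fx=4,fy=4,interpolation=cv2.INTER_CUBIC);im[:384,320:]=cv2.resize(b,(480,384),interpolation=cv2.INTER_CUBIC)
cv2.imwrite("pics/k2.png",im[:384,:,::-1])
E
```

```text
t: 13.58
eef_pos: [0.4224, 0.2711, 0.144]
ee_rot: [3.142, -0.0, 0.107]
force: [-0.0, -0.0, -0.5]
width: 0.0592
gripper_force: 0.0
t13.6 shift [-2.0, -0.6, 108.0] turn -0.003 q6 0.71
```

View pics/k2.png

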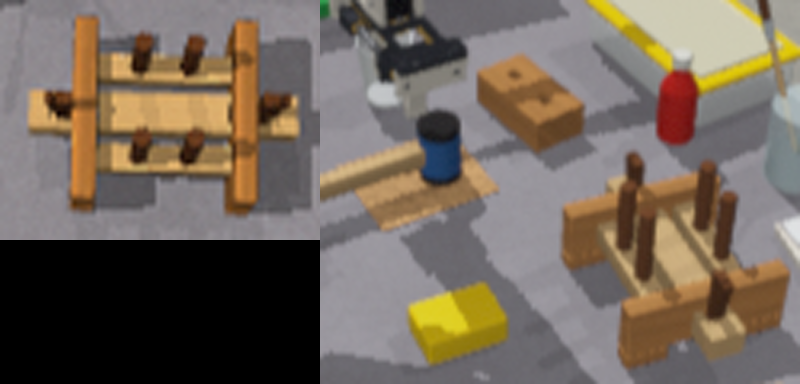

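Both keys stand in their mortises: top crop (60,103) and (275,105), side crop (635,165) and (720,295). The gripper is above the mallet handle, so I'll take the mallet now.

```bash
python3 -m jog '[[0.36,[-2,-0.6,60],0],[0.36,[-2,-0.6,100],0],[0.36,[-2,-0.6,108],0],[0.36,[-2,-0.6,108],0],[-1,[-2,-0.6,108],0],[-1,[-2,-0.6,108],0],[-1,[-2,-0.6,108],0],[-1,[-2,-0.6,108],0],[-1,[-2,-0.6,108],0]]' 60; python3 -m jog '[[-1,[0,0,-10],0],[-1,[0,0,-60],0],[-1,[0,0,-120],0],[-1,[0,0,-180],0],[-1,[0,0,-200],0],[-1,[0,0,-200],0]]'
python3 - <<'E'
from m import *
R_=lambda n:cv2.imread(f"pics/{n}.png")[:,:,::-1].copy()
for f,n in((T,"t7"),(S,"s7")): f["hsv"]=cv2.cvtColor(R_(n),cv2.COLOR_RGB2HSV)
lo,hi=(3,70,15),(16,255,105)
for n,a,b in(("L",(240,158,252,172),(273,160,282,180)),("R",(295,158,308,174),(300,200,315,223))):
    p=blob(T,lo,hi,a)[0];q=blob(S,lo,hi,b)[0];print(n,p,q,tri(T,p[0],S,q[0]))
S8=grab("side","s8");T8=grab("top","t8")
for f,bx in((S8,(170,100,300,200)),(T8,(150,140,300,300))): print(blob(f,(105,100,25),(125,255,255),bx,2))
p=blob(T8,(105,100,25),(125,255,255),(150,140,300,300))[0];q=blob(S8,(105,100,25),(125,255,255),(170,100,300,200))[0];print(tri(T8,p[0],S8,q[0]))
print(status.get_state()["eef_pos"])
E
```

```text
t: 14.8
eef_pos: [0.4199, 0.2714, 0.0357]
ee_rot: [3.141, 0.0, 0.11]
force: [-0.6, -0.8, 3.1]
width: 0.0199
gripper_force: 59.9
t: 15.55
eef_pos: [0.4201, 0.2718, 0.2371]
ee_rot: [-3.139, -0.002, 0.11]
force: [-0.2, 0.9, -4.6]
width: 0.0195
gripper_force: 59.9
L (array([246.65517241, 165.82758621]), [4, 5, 7, 7, 29]) (array([277.68085106, 173.80851064]), [1, 8, 7, 12, 47]) (array([0.6265822 , 0.09959557, 0.0873985 ]), np.float64(0.00311802863724311))
R (array([299.35416667, 165.95833333]), [1, 5, 9, 8, 48]) (array([304.34482759, 212.48275862]), [1, 5, 9, 15, 87]) (array([ 0.62336083, -0.1015457 ,  0.08433835]), np.float64(0.0005116417684846761))
[(array([215.62820513, 126.8974359 ]), [39, 23, 13, 8, 78])]
[(array([212. , 208.5]), [62, 67, 1, 4, 4]), (array([199. , 198.5]), [49, 58, 1, 2, 2])]
(array([0.44285075, 0.21169019, 0.25697875]), np.float64(0.007286380335016129))
[0.41909473 0.27078023 0.23423541]
```

```bash
python3 go.py 0.583 0.100 0.175 0.0
```

```text
t15.7 shift [144.2, 187.7, 59.2] turn 0.11 q6 0.71
```

```bash
python3 -m jog '[[-1,[40,50,0],0.05],[-1,[75,100,0],0.11],[-1,[110,145,0],0.11],[-1,[144,188,0],0.11],[-1,[144,188,20],0.11],[-1,[144,188,50],0.11],[-1,[144,188,65],0.11],[-1,[144,188,65],0.11],[-1,[144,188,65],0.11]]'
python3 - <<'E'
from lib import *
T=grab("top","t9");S=grab("side","s9");s=status.get_state();print(s["eef_pos"],s["force"])
cv2.imwrite("pics/m1.png",cv2.resize(S["color"][130:240,220:330],None,fx=5,fy=5,interpolation=cv2.INTER_CUBIC)[:,:,::-1])
E
```

```text
t: 16.77
eef_pos: [0.5843, 0.1008, 0.1713]
ee_rot: [3.142, -0.001, 0.001]
force: [0.4, -0.8, -4.5]
width: 0.0197
gripper_force: 59.9
[0.58439059 0.10092582 0.17174442] [ 0.26447724  0.22023391 -4.64746394]
```

View pics/m1.png

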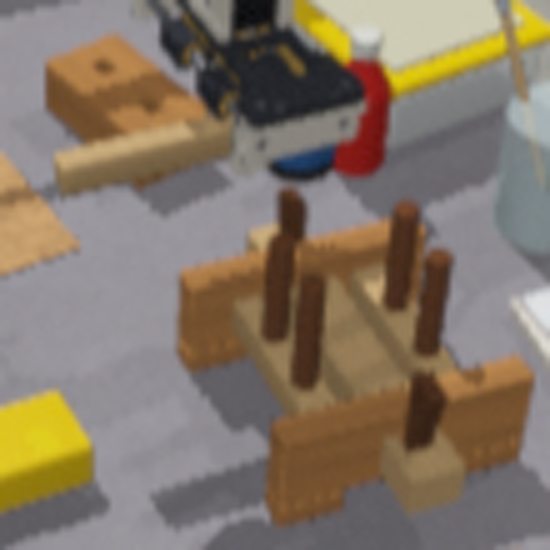

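```bash
python3 -m jog '[[-1,[-1,0,15],0],[-1,[-1,0,22],0],[-1,[-1,0,28],0],[-1,[-1,0,32],0],[-1,[-1,0,35],0],[-1,[-1,0,35],0]]';python3 -m jog '[[-1,[0,0,2],0],[-1,[0,0,4],0],[-1,[0,0,4],0]]'
```

```text
t: 17.62
eef_pos: [0.5829, 0.1004, 0.1355]
ee_rot: [-3.141, -0.0, 0.0]
force: [-0.4, 0.3, -4.1]
width: 0.0196
gripper_force: 59.9
t: 18.0
eef_pos: [0.5829, 0.1004, 0.1316]
ee_rot: [3.142, -0.0, 0.0]
force: [0.7, -1.5, -1.6]
width: 0.0196
gripper_force: 59.9
```

```bash
python3 -m jog '[[-1,[0,0,2],0],[-1,[0,0,4],0],[-1,[0,0,4],0]]';python3 -m jog '[[-1,[0,0,2],0],[-1,[0,0,3],0],[-1,[0,0,3],0]]';python3 - <<'E'
from lib import *
T=grab("top","t10");S=grab("side","s10");s=status.get_state();print(s["eef_pos"],s["force"])
cv2.imwrite("pics/m2.png",cv2.resize(S["color"][130:240,220:330],None,fx=5,fy=5,interpolation=cv2.INTER_CUBIC)[:,:,::-1])
E
```

```text
t: 18.38
eef_pos: [0.584, 0.1003, 0.1295]
ee_rot: [3.141, -0.003, 0.001]
force: [-2.2, -3.8, 10.0]
width: 0.0195
gripper_force: 59.9
t: 18.75
eef_pos: [0.5843, 0.1002, 0.1279]
ee_rot: [3.141, -0.004, 0.001]
force: [-5.7, -4.4, 19.0]
width: 0.0194
gripper_force: 60.0
[0.58427913 0.10013797 0.12786731] [-6.26621025 -4.97096048 19.56564167]
```

View pics/m2.png

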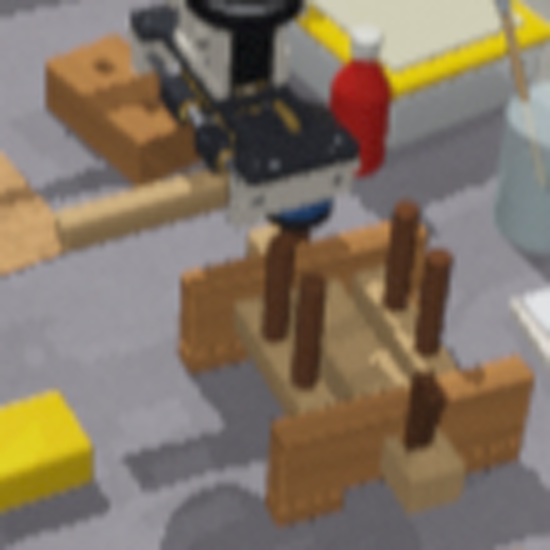

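The mallet head (300,215) sits on the left key with about 20 N and has stopped hard, face at ~95 mm, which is the home height. Now the right key.

```bash
python3 -m jog '[[-1,[0,0,-50],0],[-1,[0,0,-110],0],[-1,[-3,50,-110],0],[-1,[-6,100,-110],0],[-1,[-8,150,-110],0],[-1,[-8,200,-110],0],[-1,[-8,201,-60],0],[-1,[-8,201,-20],0],[-1,[-8,201,-20],0],[-1,[-8,201,-20],0]]';python3 -m jog '[[-1,[0,0,4],0],[-1,[0,0,8],0],[-1,[0,0,11],0],[-1,[0,0,11],0]]'
```

```text
t: 20.1
eef_pos: [0.5758, -0.1004, 0.1458]
ee_rot: [3.141, -0.001, 0.001]
force: [-0.1, -0.3, -3.1]
width: 0.02
gripper_force: 60.0
t: 20.6
eef_pos: [0.5754, -0.1004, 0.134]
ee_rot: [-3.142, -0.001, 0.001]
force: [0.6, 0.8, -2.6]
width: 0.02
gripper_force: 60.0
```

```bash
python3 -m jog '[[-1,[0,0,2],0],[-1,[0,0,4],0],[-1,[0,0,4],0]]';python3 -m jog '[[-1,[0,0,2],0],[-1,[0,0,4],0],[-1,[0,0,4],0]]';python3 -m jog '[[-1,[0,0,2],0],[-1,[0,0,3],0],[-1,[0,0,3],0]]'
```

```text
t: 20.98
eef_pos: [0.5751, -0.1005, 0.1297]
ee_rot: [3.142, -0.0, 0.0]
force: [1.1, 1.2, -0.3]
width: 0.0194
gripper_force: 60.0
t: 21.35
eef_pos: [0.5764, -0.1006, 0.1282]
ee_rot: [3.141, -0.004, 0.001]
force: [-4.9, 2.2, 14.9]
width: 0.0196
gripper_force: 60.0
t: 21.72
eef_pos: [0.5756, -0.1008, 0.1255]
ee_rot: [3.141, -0.003, 0.001]
force: [-8.2, 3.0, 20.3]
width: 0.0197
gripper_force: 60.0
```

```bash
python3 -m jog '[[-1,[0,0,-50],0],[-1,[0,0,-90],0],[-1,[-20,-40,-90],0],[-1,[-40,-77,-90],0],[-1,[-40,-77,-80],0],[-1,[-40,-77,-80],0]]'
python3 - <<'E'
from lib import *
T=grab("top","t11");S=grab("side","s11");s=status.get_state();print(s["eef_pos"],s["force"])
a=T["color"][140:200,232:312];b=S["color"][125:235,230:340]
im=np.zeros((480,800,3),np.uint8);im[:240,:320]=cv2.resize(a,None,fx=4,fy=4,interpolation=cv2.INTER_CUBIC);im[:,320:]=cv2.resize(b,(480,480),interpolation=cv2.INTER_CUBIC)
cv2.imwrite("pics/m3.png",im[:,:,::-1])
E
```

```text
t: 22.48
eef_pos: [0.5337, -0.0238, 0.2013]
ee_rot: [3.141, 0.003, 0.001]
force: [0.5, 0.1, -5.1]
width: 0.0196
gripper_force: 60.0
[ 0.53476415 -0.02424104  0.20203591] [ 0.05860201  0.33579853 -4.50389983]
```

View pics/m3.png

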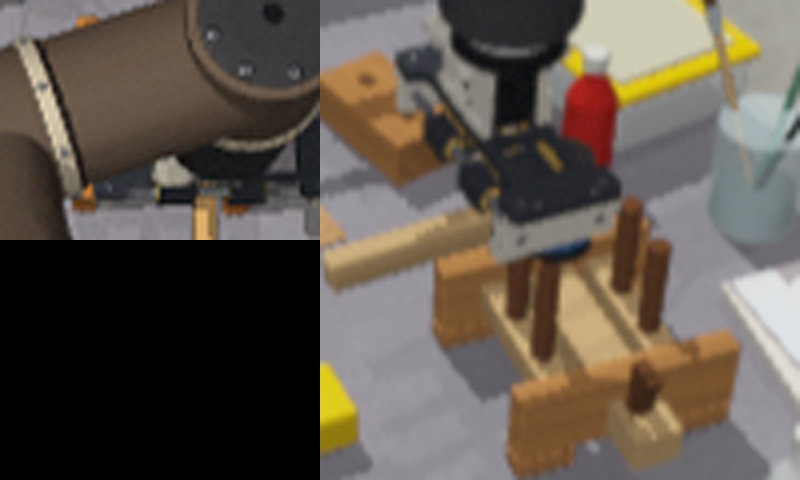

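The right key is now down (645,385) and the mallet head (565,245) is over the front right dowel. Pressing it now.

```bash
python3 -m jog '[[-1,[0,0,12],0],[-1,[0,0,20],0],[-1,[0,0,26],0],[-1,[0,0,32],0],[-1,[0,0,36],0],[-1,[0,0,36],0]]';python3 -m jog '[[-1,[0,0,2],0],[-1,[0,0,4],0],[-1,[0,0,4],0]]';python3 -m jog '[[-1,[0,0,2],0],[-1,[0,0,3],0],[-1,[0,0,3],0]]'
```

```text
t: 23.32
eef_pos: [0.5349, -0.0234, 0.1663]
ee_rot: [-3.141, -0.0, 0.0]
force: [0.7, 0.4, -3.9]
width: 0.0197
gripper_force: 60.0
t: 23.7
eef_pos: [0.5351, -0.0234, 0.1626]
ee_rot: [-3.141, -0.001, 0.0]
force: [-1.1, 0.7, -1.2]
width: 0.0199
gripper_force: 60.0
t: 24.08
eef_pos: [0.5351, -0.0235, 0.16]
ee_rot: [-3.142, -0.001, 0.0]
force: [-2.6, 0.2, 2.7]
width: 0.0193
gripper_force: 60.0
```

Run:
```python
from m import *
R_=lambda n:cv2.cvtColor(cv2.imread(f"pics/{n}.png"),cv2.COLOR_BGR2HSV)
G=grab("side","s12");print(status.get_state()["force"])
print("tip rows key R side")
for n in("s7","s11","s12"):
    h=R_(n);m=cv2.inRange(h[195:230,298:318],(3,70,15),(16,255,105));k,l,st,ce=cv2.connectedComponentsWithStats(m);i=1+st[1:,4].argmax();print(n,st[i],ce[i]+[298,195])
    m=cv2.inRange(h[160:182,270:285],(3,70,15),(16,255,105));print(m.any(1).nonzero()[0]+160)
c=np.array([.6223,-.0985])
print("pred key top rows", [proj(S,[.6232,-.1,z]).round(1).tolist() for z in(.0965,.108,.06)])
for n,x,y in(("fl",.5834,.0249),("fr",.5809,-.0235),("bl",.6733,.0219),("br",.6699,-.0262)):
    print(n,"pred",[proj(S,[x,y,z]).round(1).tolist() for z in(.13,.14,.15)])
    u,v=proj(S,[x,y,.14]).round().astype(int)
    for im in("s1","s12"):
        h=R_(im);m=cv2.inRange(h[v-8:v+20,u-5:u+6],(0,60,15),(17,255,130));print(im,[(int(a)+v-8,int(b)) for a,b in enumerate(m.sum(1)//255) if b>2][:4])
```

```text
[-2.76050583  0.48333819  4.38890893]
tip rows key R side
s7 [ 3 10  9 15 87] [304.34482759 212.48275862]
[168 169 170 171 172 173 174 175 176 177 178 179 180 181]
s11 [ 2 14  9 11 72] [303.45833333 214.09722222]
[]
s12 [ 2 14  9 11 69] [303.55072464 214.24637681]
[179]
pred key top rows [[304.4, 209.5], [304.8, 206.8], [303.2, 217.6]]
fl pred [[276.2, 180.6], [276.4, 178.3], [276.6, 175.9]]
s1 [(np.int64(177), 3), (np.int64(178), 5), (np.int64(179), 5), (np.int64(180), 5)]
s12 [(np.int64(194), 5), (np.int64(195), 8), (np.int64(196), 8), (np.int64(197), 8)]
fr pred [[282.2, 189.9], [282.4, 187.6], [282.6, 185.2]]
s1 [(np.int64(181), 6), (np.int64(182), 10), (np.int64(183), 11), (np.int64(184), 11)]
s12 [(np.int64(194), 7), (np.int64(195), 7), (np.int64(196), 7), (np.int64(197), 6)]
bl pred [[300.9, 174.5], [301.2, 172.1], [301.5, 169.8]]
s1 [(np.int64(170), 3), (np.int64(171), 5), (np.int64(172), 6), (np.int64(173), 6)]
s12 [(np.int64(170), 3), (np.int64(171), 5), (np.int64(172), 5), (np.int64(173), 6)]
br pred [[307.1, 183.5], [307.4, 181.2], [307.7, 178.8]]
s1 [(np.int64(175), 3), (np.int64(176), 3), (np.int64(177), 3), (np.int64(178), 3)]
s12 [(np.int64(176), 3), (np.int64(177), 3), (np.int64(178), 3), (np.int64(179), 3)]
```

```bash
python3 -m jog '[[-1,[0,0,2],0],[-1,[0,0,3],0],[-1,[0,0,3],0]]';python3 -m jog '[[-1,[0,0,2],0],[-1,[0,0,3],0],[-1,[0,0,3],0]]'
```

```text
t: 24.5
eef_pos: [0.5353, -0.0236, 0.1593]
ee_rot: [3.141, -0.002, 0.001]
force: [-11.9, 2.3, 23.1]
width: 0.0196
gripper_force: 60.0
t: 24.88
eef_pos: [0.5344, -0.0238, 0.1567]
ee_rot: [3.141, -0.001, 0.001]
force: [-17.3, 3.8, 29.8]
width: 0.0199
gripper_force: 60.0
```

```bash
python3 -m jog '[[-1,[0,0,-40],0],[-1,[2,-24,-45],0],[-1,[2,-48.5,-45],0],[-1,[2,-48.5,-30],0],[-1,[2,-48.5,-20],0],[-1,[2,-48.5,-14],0],[-1,[2,-48.5,-9],0],[-1,[2,-48.5,-5],0],[-1,[2,-48.5,-5],0]]';python3 -m jog '[[-1,[0,0,2],0],[-1,[0,0,3],0],[-1,[0,0,3],0]]';python3 -m jog '[[-1,[0,0,1],0],[-1,[0,0,2],0],[-1,[0,0,2],0]]'
```

```text
t: 26.0
eef_pos: [0.5368, 0.0247, 0.1582]
ee_rot: [3.141, 0.0, -0.0]
force: [-0.2, 0.3, -5.0]
width: 0.0196
gripper_force: 60.0
t: 26.38
eef_pos: [0.5373, 0.0248, 0.1574]
ee_rot: [3.141, -0.002, 0.001]
force: [-7.0, -0.5, 10.9]
width: 0.0198
gripper_force: 60.0
t: 26.75
eef_pos: [0.5374, 0.0247, 0.1569]
ee_rot: [3.141, -0.003, 0.001]
force: [-13.7, -0.5, 23.5]
width: 0.0194
gripper_force: 60.0
```

```bash
python3 -m jog '[[-1,[0,0,-45],0],[-1,[45,1.5,-48],0],[-1,[90,2.7,-48],0],[-1,[90,2.7,-30],0],[-1,[90,2.7,-20],0],[-1,[90,2.7,-14],0],[-1,[90,2.7,-9],0],[-1,[90,2.7,-4],0],[-1,[90,2.7,-4],0]]';python3 -m jog '[[-1,[0,0,2],0],[-1,[0,0,3],0],[-1,[0,0,3],0]]';python3 -m jog '[[-1,[0,0,1],0],[-1,[0,0,2],0],[-1,[0,0,2],0]]'
python3 - <<'E'
from lib import *
grab("side","s13");print(status.get_state()["force"])
E
```

```text
t: 27.88
eef_pos: [0.6264, 0.0222, 0.1578]
ee_rot: [3.142, 0.0, 0.0]
force: [-2.9, -0.6, 0.6]
width: 0.0195
gripper_force: 60.0
t: 28.25
eef_pos: [0.6267, 0.0221, 0.1572]
ee_rot: [3.141, -0.001, 0.001]
force: [-11.6, -0.9, 16.8]
width: 0.0198
gripper_force: 60.0
t: 28.62
eef_pos: [0.6268, 0.0221, 0.1568]
ee_rot: [3.141, -0.003, 0.001]
force: [-16.9, 0.1, 26.8]
width: 0.0199
gripper_force: 60.0
[-16.45142005   0.81446306  27.22029565]
```

Now the back right dowel, after which I'll lift clear and check all four tops.

```bash
python3 -m jog '[[-1,[0,0,-45],0],[-1,[-2,24,-48],0],[-1,[-3,48.3,-48],0],[-1,[-3,48.3,-30],0],[-1,[-3,48.3,-20],0],[-1,[-3,48.3,-14],0],[-1,[-3,48.3,-9],0],[-1,[-3,48.3,-4],0],[-1,[-3,48.3,-4],0]]';python3 -m jog '[[-1,[0,0,2],0],[-1,[0,0,3],0],[-1,[0,0,3],0]]';python3 -m jog '[[-1,[0,0,1],0],[-1,[0,0,2],0],[-1,[0,0,2],0]]'; python3 -m jog '[[-1,[0,0,-50],0],[-1,[0,0,-80],0],[-1,[-50,-50,-80],0],[-1,[-90,-100,-80],0],[-1,[-120,-150,-80],0],[-1,[-150,-200,-80],0],[-1,[-180,-250,-80],0],[-1,[-200,-300,-80],0],[-1,[-200,-300,-80],0],[-1,[-200,-300,-80],0]]'
python3 - <<'E'
from m import *
R_=lambda n:cv2.cvtColor(cv2.imread(f"pics/{n}.png"),cv2.COLOR_BGR2HSV)
F=grab("side","s14");G=grab("top","t14");print(status.get_state()["eef_pos"])
for n,x,y in(("fl",.5834,.0249),("fr",.5809,-.0235),("bl",.6733,.0219),("br",.6699,-.0262)):
    u,v=proj(S,[x,y,.13]).round().astype(int)
    print(n,"pred",[proj(S,[x,y,z]).round(1).tolist() for z in(.13,.132,.145)])
    for im in("s1","s14"):
        m=cv2.inRange(R_(im)[v-14:v+12,u-4:u+5],(0,60,15),(17,255,130));print(im,v-14,(m.sum(1)//255).tolist())
im=np.zeros((600,800,3),np.uint8);im[:400,:400]=cv2.resize(G["color"][130:220,230:320],(400,400),interpolation=cv2.INTER_CUBIC);im[:400,400:]=cv2.resize(F["color"][135:235,240:340],(400,400),interpolation=cv2.INTER_CUBIC)
im[400:,:][:200,:300]=cv2.resize(F["color"][90:190,150:300],(300,200))
cv2.imwrite("pics/d1.png",im[:,:,::-1])
E
```

```text
t: 29.8
eef_pos: [0.624, -0.026, 0.1575]
ee_rot: [3.141, -0.001, 0.001]
force: [-4.4, -0.2, 4.1]
width: 0.0198
gripper_force: 60.0
t: 30.18
eef_pos: [0.6243, -0.0261, 0.157]
ee_rot: [3.141, -0.003, 0.001]
force: [-12.8, -0.3, 20.1]
width: 0.0199
gripper_force: 60.0
t: 30.55
eef_pos: [0.6244, -0.0262, 0.1566]
ee_rot: [3.141, -0.004, 0.002]
force: [-16.2, 0.5, 29.9]
width: 0.0195
gripper_force: 60.0
t: 31.8
eef_pos: [0.4234, 0.2745, 0.2312]
ee_rot: [-3.141, 0.0, 0.002]
force: [0.5, -0.5, -4.5]
width: 0.0196
gripper_force: 60.0
[0.42390369 0.27344572 0.23134371]
fl pred [[276.2, 180.6], [276.3, 180.1], [276.5, 177.1]]
s1 167 [0, 0, 0, 0, 0, 0, 0, 0, 0, 0, 3, 5, 5, 5, 6, 7, 8, 9, 9, 9, 9, 9, 9, 9, 8, 7]
s14 167 [0, 0, 0, 1, 3, 4, 4, 5, 5, 5, 5, 5, 1, 2, 4, 6, 7, 8, 9, 9, 8, 7, 7, 9, 9, 8]
fr pred [[282.2, 189.9], [282.2, 189.5], [282.5, 186.4]]
s1 176 [0, 0, 1, 1, 1, 4, 8, 9, 9, 8, 8, 7, 7, 7, 7, 7, 6, 6, 6, 7, 7, 5, 6, 6, 6, 6]
s14 176 [4, 4, 4, 0, 0, 0, 4, 8, 9, 9, 6, 2, 1, 3, 6, 7, 7, 6, 6, 7, 7, 5, 6, 6, 7, 7]
bl pred [[300.9, 174.5], [301.0, 174.0], [301.4, 171.0]]
s1 160 [0, 0, 0, 0, 0, 0, 0, 0, 0, 0, 3, 5, 6, 6, 6, 7, 7, 7, 8, 8, 8, 8, 8, 8, 8, 8]
s14 160 [0, 0, 0, 0, 0, 0, 0, 0, 0, 0, 0, 0, 0, 2, 3, 5, 7, 8, 7, 8, 8, 8, 8, 9, 9, 9]
br pred [[307.1, 183.5], [307.1, 183.0], [307.6, 180.0]]
s1 169 [0, 0, 1, 1, 1, 1, 2, 2, 2, 2, 2, 6, 6, 6, 6, 6, 6, 5, 5, 5, 5, 5, 6, 6, 5, 5]
s14 169 [0, 0, 0, 0, 0, 0, 0, 2, 3, 2, 2, 2, 2, 2, 6, 7, 7, 7, 6, 6, 6, 6, 6, 6, 5, 5]
```

View pics/d1.png

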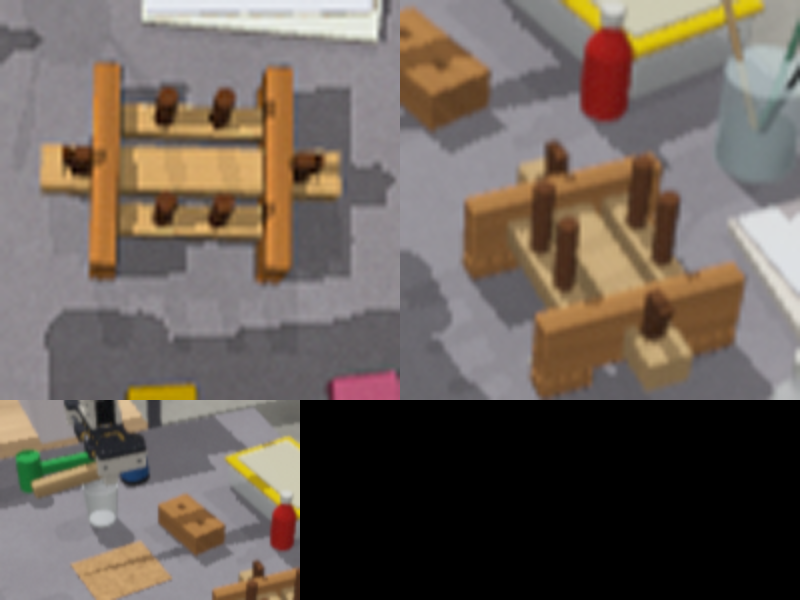

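All four dowel tops have dropped level, matching the predicted rows for 130 mm. Both keys are down: top crop (75,160) and (308,168), side crop (555,155) and (655,315). I'll put the mallet back on the mat.

```bash
python3 -m jog '[[-1,[-18,-3,60],0],[-1,[-18,-3,120],0],[-1,[-18,-3,170],0],[-1,[-18,-3,185],0],[-1,[-18,-3,193],0],[-1,[-18,-3,196],0],[-1,[-18,-3,196],0]]';python3 -m jog '[[-1,[0,0,2],0],[-1,[0,0,4],0],[-1,[0,0,4],0]]'
```

```text
t: 32.78
eef_pos: [0.4063, 0.2772, 0.0362]
ee_rot: [-3.14, -0.001, -0.0]
force: [-0.3, -0.1, -4.8]
width: 0.0195
gripper_force: 60.0
t: 33.15
eef_pos: [0.406, 0.2773, 0.032]
ee_rot: [-3.141, -0.001, 0.001]
force: [-0.9, -0.3, -1.4]
width: 0.0195
gripper_force: 60.0
```

```bash
python3 -m jog '[[-1,[0,0,1],0],[-0.45,[0,0,1],0],[-0.4,[0,0,1],0],[0,[0,0,1],0],[0.3,[0,0,1],0],[0.3,[0,0,-30],0],[0.3,[0,0,-90],0],[0.3,[0,0,-150],0],[0.3,[0,0,-200],0],[0.3,[0,0,-200],0]]' 20;python3 go.py 0.5367 -0.2946 0.2 -0.267
```

```text
t: 34.4
eef_pos: [0.4073, 0.2786, 0.2359]
ee_rot: [-3.135, -0.005, 0.001]
force: [-0.4, 0.7, -0.8]
width: 0.0571
gripper_force: 0.0
t34.4 shift [129.0, 573.3, 35.9] turn 0.268 q6 0.57
```

```bash
cat > cv.py <<'E'
from m import blob; from lib import *
def canv(T,S,tb=(230,120,400,215),sb=(240,150,345,300)):
    r=lambda a:np.asarray(a).round(4).tolist();o={}
    for n,lo,hi in(("blue",(100,90,60),(125,255,255)),("red",(0,180,120),(4,255,255)),("green",(55,70,40),(90,255,255)),("yellow",(22,150,140),(32,255,255)),("orange",(8,200,200),(15,255,255))):
        best=None
        for p,ps in blob(T,lo,hi,tb,5):
            for q,qs in blob(S,lo,hi,sb,6):
                if min(ps[4],qs[4])<6: continue
                x,e=tri(T,p,S,q)
                if e<.006 and .1<x[2]<.19 and (best is None or min(ps[4],qs[4])>best[0]): best=(min(ps[4],qs[4]),r(x),round(e,4))
        print(n,best)
E
python3 - <<'E'
from cv import *
T=grab("top","t15");S=grab("side","s15")
canv(T,S,(325,165,375,212),(283,240,342,300))
k=blob(T,(0,0,0),(179,255,38),(185,190,220,225))[0];print("mallet black",k,onz(T,k[0],.079));print(blob(S,(105,100,25),(125,255,255),(195,145,230,185))[0])
im=np.zeros((400,800,3),np.uint8);im[:,:400]=cv2.resize(T["color"][190:260,170:240],(400,400),interpolation=cv2.INTER_CUBIC);im[:,400:]=cv2.resize(S["color"][130:210,160:240],(400,400),interpolation=cv2.INTER_CUBIC)
cv2.imwrite("pics/mal.png",im[:,:,::-1])
E
```

```text
blue (15, [0.529, -0.2376, 0.1163], np.float64(0.0019))
red (11, [0.5146, -0.2886, 0.1145], np.float64(0.0017))
green (17, [0.502, -0.3417, 0.1143], np.float64(0.0016))
yellow (25, [0.5449, -0.3533, 0.1142], np.float64(0.0012))
orange None
mallet black (array([203.12467532, 215.55584416]), [0, 12, 34, 23, 385]) [0.43756213 0.26447722 0.079     ]
(array([214.52142857, 169.70714286]), [13, 17, 13, 15, 140])
```

```bash
python3 go.py 0.551 -0.2435 0.236 -0.267; python3 -m jog '[[-0.2,[144,522,0],0.268],[-0.2,[144,522,0],0.268],[-0.2,[144,522,0],0.268],[-0.2,[144,522,0],0.268],[-0.2,[144,522,0],0.268],[-0.2,[144,522,0],0.268],[-0.2,[144,522,0],0.268],[-0.2,[144,522,0],0.268],[-0.2,[144,522,0],0.268],[-0.2,[144,522,0],0.268],[-0.2,[144,522,40],0.268],[-0.2,[144,522,80],0.268],[-0.2,[144,522,80],0.268],[-0.2,[144,522,80],0.268]]' 20; python3 go.py 0.551 -0.2435 0.094 -0.267
```

```text
t34.5 shift [145.5, 520.4, -4.3] turn 0.267 q6 0.57
t: 36.25
eef_pos: [0.5504, -0.2449, 0.1524]
ee_rot: [3.141, -0.0, -0.267]
force: [-0.3, -0.2, 0.2]
width: 0.0346
gripper_force: 0.0
t36.2 shift [0.2, -1.5, 58.4] turn 0.0 q6 1.4
```

```bash
python3 -m jog '[[-0.2,[0,-1.5,30],0],[-0.2,[0,-1.5,58],0],[-0.2,[0,-1.5,58],0],[-1,[0,-1.5,58],0],[-1,[0,-1.5,58],0],[-1,[0,-1.5,58],0],[-1,[0,-1.5,58],0]]' 20; python3 -m jog '[[-1,[0,0,-30],0],[-1,[0,0,-90],0],[-1,[0,0,-145],0],[-1,[0,0,-145],0]]'; python3 go.py .628 .0473 .239 -0.036
```

```text
t: 37.12
eef_pos: [0.5514, -0.2438, 0.0954]
ee_rot: [-3.142, -0.003, -0.267]
force: [-1.1, 1.0, 7.0]
width: 0.02
gripper_force: 19.8
t: 37.62
eef_pos: [0.5527, -0.2443, 0.2445]
ee_rot: [-3.141, -0.01, -0.267]
force: [0.7, 1.0, -1.3]
width: 0.0199
gripper_force: 19.9
t37.6 shift [-4.4, -301.1, 5.5] turn -0.231 q6 1.4
```

```bash
python3 -m jog '[[-1,[0,-60,-8],-0.05],[-1,[-1,-120,-8],-0.1],[-1,[-2,-180,-8],-0.15],[-1,[-3,-240,-8],-0.2],[-1,[-4,-301,-8],-0.231],[-1,[-4,-301,-8],-0.231],[-1,[-4,-301,-8],-0.231],[-1,[-4,-301,-8],-0.231]]'; python3 go.py .628 .0473 .155 -0.036
```

```text
t: 38.62
eef_pos: [0.6257, 0.0467, 0.2464]
ee_rot: [3.141, 0.0, -0.038]
force: [0.5, 0.3, -1.3]
width: 0.0198
gripper_force: 19.9
t38.6 shift [2.3, -0.7, 91.4] turn -0.002 q6 1.15
```

```bash
python3 -m jog '[[-1,[2,-0.7,40],0],[-1,[2,-0.7,80],0],[-1,[2,-0.7,90],0],[-1,[2,-0.7,90],0]]';python3 -m jog '[[-1,[0,0,3],0],[-1,[0,0,5],0],[-1,[0,0,5],0]]'
```

```text
t: 39.12
eef_pos: [0.6283, 0.0475, 0.1569]
ee_rot: [3.141, 0.0, -0.038]
force: [0.7, 0.3, -0.3]
width: 0.0203
gripper_force: 19.9
t: 39.5
eef_pos: [0.6283, 0.0484, 0.1521]
ee_rot: [-3.141, -0.001, -0.037]
force: [1.1, 0.3, -1.0]
width: 0.0202
gripper_force: 19.9
```

```bash
python3 -m jog '[[-1,[0,0,2],0],[-0.45,[0,0,2],0],[-0.38,[0,0,2],0],[-0.38,[0,0,2],0],[-0.38,[0,0,-30],0],[-0.38,[0,0,-80],0],[-0.3,[0,0,-90],0],[-0.3,[0,0,-90],0]]';python3 go.py 0.5367 -0.2946 0.235 -0.267
```

```text
t: 40.5
eef_pos: [0.6283, 0.0485, 0.2422]
ee_rot: [-3.141, -0.001, -0.037]
force: [0.3, 0.0, -0.8]
width: 0.0304
gripper_force: 0.0
t40.5 shift [-78.8, 346.3, 7.2] turn 0.23 q6 1.15
```

```bash
python3 - <<'E'
from cv import *
T=grab("top","t16");S=grab("side","s16")
canv(T,S,(325,165,375,212),(283,240,342,300))
print([(c.round(1).tolist(),s) for c,s in blob(S,(100,90,60),(125,255,255),(255,120,320,200),3)])
E
python3 -m jog '[[-0.2,[-10,60,0],0.05],[-0.2,[-27,120,0],0.1],[-0.2,[-41,180,0],0.15],[-0.2,[-55,240,0],0.23],[-0.2,[-68,300,0],0.23],[-0.2,[-79,346,0],0.23],[-0.2,[-79,346,40],0.23],[-0.2,[-79,346,80],0.23],[-0.2,[-79,346,88],0.23],[-0.2,[-79,346,88],0.23]]' 20; python3 go.py 0.5367 -0.2946 0.094 -0.267
```

```text
blue None
red (11, [0.5151, -0.2883, 0.1141], np.float64(0.0012))
green (17, [0.502, -0.3417, 0.1143], np.float64(0.0016))
yellow (25, [0.5448, -0.3533, 0.1144], np.float64(0.0012))
orange None
[([282.4, 175.9], [23, 55, 9, 3, 15]), ([279.7, 164.7], [23, 44, 5, 3, 10]), ([283.0, 184.2], [26, 63, 5, 3, 5])]
t: 41.85
eef_pos: [0.5363, -0.2945, 0.1532]
ee_rot: [3.141, 0.002, -0.266]
force: [0.3, -0.1, 0.7]
width: 0.0352
gripper_force: 0.0
t41.9 shift [0.4, 0.0, 59.2] turn 0.001 q6 1.49
```

```bash
python3 -m jog '[[-0.2,[0,0,30],0],[-0.2,[0,0,58],0],[-0.2,[0,0,59],0],[-1,[0,0,59],0],[-1,[0,0,59],0],[-1,[0,0,59],0],[-1,[0,0,59],0]]' 20; python3 -m jog '[[-1,[0,0,-30],0],[-1,[0,0,-90],0],[-1,[0,0,-152],0],[-1,[0,0,-152],0]]'; python3 go.py .6263 -.0007 .247 -0.036
```

```text
t: 42.72
eef_pos: [0.5375, -0.2948, 0.0963]
ee_rot: [3.141, -0.003, -0.266]
force: [-0.6, 0.7, 5.9]
width: 0.0199
gripper_force: 20.0
t: 43.22
eef_pos: [0.5389, -0.2956, 0.2531]
ee_rot: [3.141, -0.011, -0.266]
force: [0.3, 0.5, -2.3]
width: 0.0199
gripper_force: 20.0
t43.2 shift [6.7, -307.5, 6.1] turn -0.23 q6 1.49
```

```bash
python3 -m jog '[[-1,[2,-60,0],-0.05],[-1,[3,-120,0],-0.1],[-1,[4,-180,0],-0.15],[-1,[5,-240,0],-0.2],[-1,[7,-307,0],-0.23],[-1,[7,-307,0],-0.23],[-1,[7,-307,0],-0.23],[-1,[7,-307,0],-0.23]]'; python3 go.py .6263 -.0007 .1565 -0.036
```

```text
t: 44.22
eef_pos: [0.6236, -0.0013, 0.2464]
ee_rot: [3.141, 0.001, -0.038]
force: [0.2, 0.1, 0.2]
width: 0.0198
gripper_force: 20.0
t44.2 shift [2.6, -0.7, 89.9] turn -0.002 q6 1.22
```

```bash
python3 - <<'E'
from lib import *
S=grab("side","s17");T=grab("top","t17")
E
python3 -m jog '[[-1,[2.6,-0.7,40],0],[-1,[2.6,-0.7,80],0],[-1,[2.6,-0.7,90],0],[-1,[2.6,-0.7,93],0],[-1,[2.6,-0.7,95],0],[-1,[2.6,-0.7,95],0]]';python3 -m jog '[[-1,[0,0,1],0],[-0.45,[0,0,1],0],[-0.38,[0,0,1],0],[-0.38,[0,0,1],0],[-0.38,[0,0,-30],0],[-0.38,[0,0,-80],0],[-0.3,[0,0,-90],0],[-0.3,[0,0,-90],0]]';python3 - <<'E'
from cv import *
from go import go
T=grab("top","t18");S=grab("side","s18")
canv(T,S,(325,165,375,212),(283,240,342,300))
go(.5234,-.3475,.235,-.267)
E
```

```text
t: 45.08
eef_pos: [0.6274, 0.0005, 0.1528]
ee_rot: [-3.141, -0.002, -0.037]
force: [-0.1, -0.3, -0.6]
width: 0.0198
gripper_force: 20.0
t: 46.08
eef_pos: [0.6269, 0.0005, 0.2421]
ee_rot: [-3.141, -0.001, -0.037]
force: [-0.1, 0.2, -0.7]
width: 0.0305
gripper_force: 0.0
blue None
red None
green (15, [0.5022, -0.341, 0.114], np.float64(0.0028))
yellow (25, [0.5449, -0.3533, 0.1142], np.float64(0.0012))
orange None
t46.2 shift [-89.7, 351.4, 5.2] turn 0.23 q6 1.22
```

```bash
python3 -m jog '[[-0.2,[-10,60,0],0.05],[-0.2,[-27,120,0],0.1],[-0.2,[-41,180,0],0.15],[-0.2,[-60,240,0],0.23],[-0.2,[-76,300,0],0.23],[-0.2,[-90,351,0],0.23],[-0.2,[-90,351,40],0.23],[-0.2,[-90,351,80],0.23],[-0.2,[-90,351,88],0.23],[-0.2,[-90,351,88],0.23]]' 20; python3 go.py 0.5234 -0.3475 0.094 -0.267
```

```text
t: 47.42
eef_pos: [0.5238, -0.347, 0.1532]
ee_rot: [3.141, 0.002, -0.266]
force: [0.1, 0.6, 0.6]
width: 0.0351
gripper_force: 0.0
t47.4 shift [-0.3, 0.6, 59.2] turn 0.001 q6 1.58
```

```bash
python3 -m jog '[[-0.2,[0,0.6,30],0],[-0.2,[0,0.6,58],0],[-0.2,[0,0.6,59],0],[-1,[0,0.6,59],0],[-1,[0,0.6,59],0],[-1,[0,0.6,59],0],[-1,[0,0.6,59],0]]' 20; python3 -m jog '[[-1,[0,0,-30],0],[-1,[0,0,-90],0],[-1,[0,0,-152],0],[-1,[0,0,-152],0]]'; python3 go.py .6248 -.0487 .247 -0.036
```

```text
t: 48.3
eef_pos: [0.5248, -0.3481, 0.0964]
ee_rot: [3.141, -0.003, -0.266]
force: [-1.3, 1.0, 6.9]
width: 0.0201
gripper_force: 19.9
t: 48.8
eef_pos: [0.5261, -0.3489, 0.2533]
ee_rot: [3.14, -0.011, -0.266]
force: [-0.6, 0.7, -1.2]
width: 0.0199
gripper_force: 20.0
t48.8 shift [16.2, -315.6, 6.3] turn -0.23 q6 1.58
```

```bash
python3 -m jog '[[-1,[3,-60,0],-0.05],[-1,[6,-120,0],-0.1],[-1,[9,-180,0],-0.15],[-1,[12,-240,0],-0.2],[-1,[16,-300,0],-0.23],[-1,[16,-315,0],-0.23],[-1,[16,-315,0],-0.23],[-1,[16,-315,0],-0.23]]'; python3 go.py .6248 -.0490 .1565 -0.036
```

```text
t: 49.8
eef_pos: [0.6217, -0.0489, 0.2463]
ee_rot: [3.141, 0.001, -0.038]
force: [-0.3, -1.3, -1.3]
width: 0.02
gripper_force: 20.0
t49.8 shift [3.1, -0.0, 89.8] turn -0.002 q6 1.3
```

```bash
python3 -m jog '[[-1,[3,0,40],0],[-1,[3,0,80],0],[-1,[3,0,90],0],[-1,[3,0,93],0],[-1,[3,0,95],0],[-1,[3,0,95],0]]';python3 -m jog '[[-1,[0,0,1],0],[-0.45,[0,0,1],0],[-0.38,[0,0,1],0],[-0.38,[0,0,1],0],[-0.38,[0,0,-30],0],[-0.38,[0,0,-80],0],[-0.3,[0,0,-90],0],[-0.3,[-30,60,-90],0],[-0.3,[-90,110,-90],0],[-0.3,[-150,160,-90],0],[-0.3,[-170,210,-90],0],[-0.3,[-170,260,-90],0],[-0.3,[-170,260,-90],0],[-0.3,[-170,260,-90],0]]';python3 - <<'E'
from cv import *
T=grab("top","t19");S=grab("side","s19")
canv(T,S,(235,120,315,200),(255,130,330,230))
im=np.zeros((480,800,3),np.uint8);im[:300,:400]=cv2.resize(T["color"][135:225,170:310],(400,257+43),interpolation=cv2.INTER_CUBIC);im[:,400:]=cv2.resize(S["color"][125:245,235:335],(400,480),interpolation=cv2.INTER_CUBIC)
cv2.imwrite("pics/f1.png",im[:,:,::-1])
E
```

```text
t: 50.55
eef_pos: [0.6258, -0.0481, 0.1528]
ee_rot: [-3.141, -0.002, -0.037]
force: [-0.3, 1.0, -0.4]
width: 0.02
gripper_force: 20.0
t: 52.3
eef_pos: [0.4453, -0.3021, 0.241]
ee_rot: [-3.141, 0.001, -0.039]
force: [0.2, -0.1, 0.2]
width: 0.0309
gripper_force: 0.0
blue None
red None
green None
yellow None
orange None
```

View pics/f1.png

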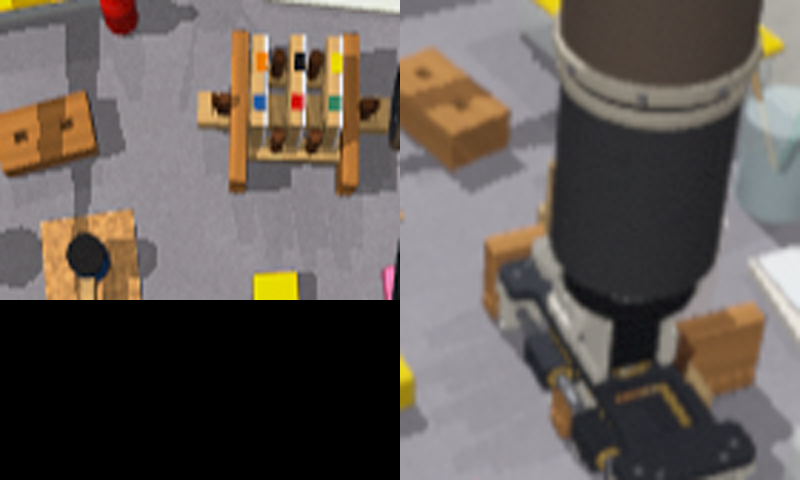

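The top view shows the three canvases side by side in the slots (crop (260,80), (300,80), (335,80)) and the mallet on the mat (88,255). The arm blocks the side view, so I'll move it away and check.

```bash
python3 -m jog '[[-0.3,[-10,-60,0],0],[-0.3,[-10,-120,0],0],[-0.3,[-10,-180,0],0],[-0.3,[-10,-240,0],0],[-0.3,[-10,-300,0],0],[-0.3,[-10,-360,0],0],[-0.3,[-10,-420,0],0],[-0.3,[-10,-480,0],0],[-0.3,[-10,-540,0],0],[-0.3,[-10,-600,0],0],[-0.3,[-10,-600,0],0],[-0.3,[-10,-600,0],0]]';python3 - <<'E'
from cv import *
T=grab("top","t20");S=grab("side","s20")
c=np.array([.6266,-.0007]);y=-.036;R=np.array([[np.cos(y),-np.sin(y)],[np.sin(y),np.cos(y)]])
# canvas top patches: top view onto z=.17, in the rack frame
for n,lo,hi in(("blue",(100,90,60),(125,255,255)),("red",(0,180,120),(4,255,255)),("green",(55,70,40),(90,255,255)),("yellow",(22,150,140),(32,255,255))):
    p,s=blob(T,lo,hi,(250,140,300,185))[0];q=[a for a in blob(S,lo,hi,(255,120,330,215),3)]
    X=[tri(T,p,S,a[0]) for a in q];X=min(X,key=lambda v:v[1]);print(n,s[4],"T rackframe",(R.T@(onz(T,p,.17)[:2]-c)).round(4),"tri",(R.T@(X[0][:2]-c)).round(4),X[0][2].round(4),X[1].round(4))
im=np.zeros((580,800,3),np.uint8);im[:400,:400]=cv2.resize(T["color"][130:230,225:325],(400,400),interpolation=cv2.INTER_CUBIC);im[:480,400:]=cv2.resize(S["color"][115:235,235:335],(400,480),interpolation=cv2.INTER_CUBIC)
im[400:,:400]=cv2.resize(S["color"][125:206,150:330],(400,180))
cv2.imwrite("pics/f2.png",im[:,:,::-1])
E
```

```text
t: 53.9
eef_pos: [0.4567, 0.2993, 0.2411]
ee_rot: [3.141, 0.001, -0.034]
force: [-0.1, 0.6, -0.4]
width: 0.0309
gripper_force: 0.0
blue 16 T rackframe [-0.0245  0.05  ] tri [-0.0239  0.0498] 0.1711 0.0018
red 13 T rackframe [-0.0221  0.0041] tri [-0.0212  0.0038] 0.1693 0.0013
green 16 T rackframe [-0.0221 -0.0464] tri [-0.0097 -0.0513] 0.1224 0.0007
yellow 28 T rackframe [ 0.0224 -0.0474] tri [-0.056  -0.0216] 0.3654 0.0373
```

View pics/f2.png

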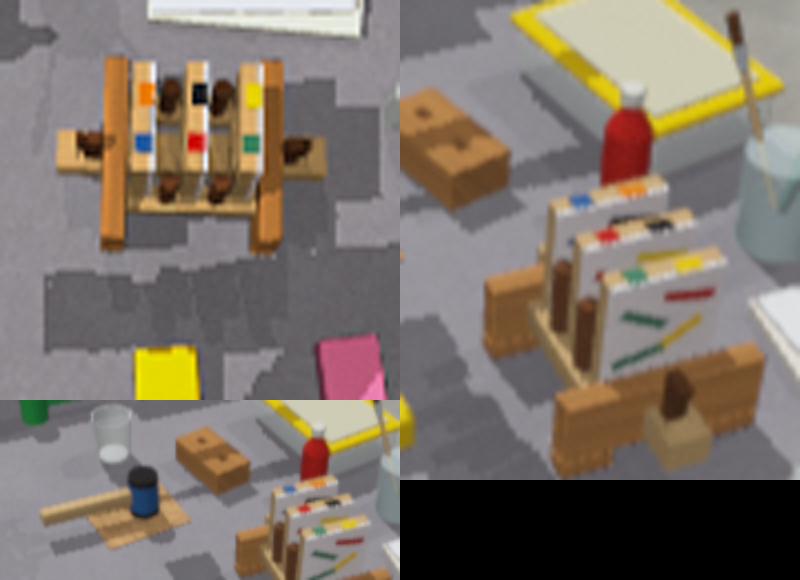

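All three canvases stand upright in their slots and the mallet stands on its mat (145,490). Before handing in, I'll check the end board travel by sub-pixel edges.

Run:
```python
from m import *
import numpy as np
c=np.array([.6266,-.0007]);y=-.036;R=np.array([[np.cos(y),-np.sin(y)],[np.sin(y),np.cos(y)]])
for n in("t1","t20"):
    im=cv2.imread(f"pics/{n}.png").astype(float);sat=im[:,:,2]-im[:,:,0]   # R-B: high on the boards
    for s,u0,u1 in(("L",243,251),("R",293,303)):
        e=[]
        for v in range(181,188) if s=="L" else range(183,189):
            r=sat[v,u0:u1];o=r[0] if s=="L" else r[-1];pk=r.max();t=(r-o)/(pk-o)
            w=np.clip(t,0,1).sum();edge=(u1-.5-w) if s=="L" else (u0-.5+w)
            e.append((R.T@(onz(T,(edge,v),.08)[:2]-c))[1]*1000)
        print(n,s,np.round(e,1),"mean %.2f"%np.mean(e))
```

```text
t1 L [92.2 92.  91.8 91.8 91.7 91.6 91.6] mean 91.83
t1 R [-90.1 -90.1 -90.1 -90.1 -90.  -90.1] mean -90.09
t20 L [88.6 88.7 88.4 88.3 88.3 88.3 88. ] mean 88.38
t20 R [-84.9 -84.8 -84.8 -84.8 -85.  -84.8] mean -84.85
```

```bash
python3 -c "
from station import order
print(order.job_done())"
```

```text
the job is handed in; nothing more can be done
None
```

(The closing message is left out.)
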